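# Clear the inking table: hang the pots, put the ink tins away, shut the drawer

## Task

Clear up the inking table: hang every ink pot by its handle on the rack, one pot to a hook, and stand every small ink tin upright in the open drawer. Once all the tins are in, push the drawer fully home, and leave the pots hanging still and the other things on the table where they are.

Things in the scene. Friction and masses are not known exactly. Their poses are not given: they have to be found in the camera images.
- pot1: open round grey-painted ink pot, 84 mm across the rim, 60 mm high, about 160 g, with a rigid upright handle of 9 mm rod: two legs rising from either side and a level cross bar; clear gap under the bar 75 mm high, 76 mm wide. Origin: centre of underside, z up, bar along y (same after half a turn). Starts standing on the table; two or three pots (absent: None)
- pot1_bar (a point): middle of pot1's handle bar (centre of the 9 mm rod), 140 mm above the pot's underside; the bar reaches 42 mm to each side along the pot's y. Same axes as the pot
- pot2: open round grey-painted ink pot, 84 mm across the rim, 60 mm high, about 160 g, with a rigid upright handle of 9 mm rod: two legs rising from either side and a level cross bar; clear gap under the bar 75 mm high, 76 mm wide. Origin: centre of underside, z up, bar along y (same after half a turn). Starts standing on the table; two or three pots (absent: None)
- pot2_bar (a point): middle of pot2's handle bar (centre of the 9 mm rod), 140 mm above the pot's underside; the bar reaches 42 mm to each side along the pot's y. Same axes as the pot
- pot3: open round grey-painted ink pot, 84 mm across the rim, 60 mm high, about 160 g, with a rigid upright handle of 9 mm rod: two legs rising from either side and a level cross bar; clear gap under the bar 75 mm high, 76 mm wide. Origin: centre of underside, z up, bar along y (same after half a turn). Starts standing on the table; two or three pots (absent: None)
- pot3_bar (a point): middle of pot3's handle bar (centre of the 9 mm rod), 140 mm above the pot's underside; the bar reaches 42 mm to each side along the pot's y. Same axes as the pot
- tin1: closed squat round metal ink tin, 53 mm across, 46 mm high, about 120 g, upright on the table at the start. Origin at the centre of the underside, z up. Two or three tins (absent: None)
- tin2: closed squat round metal ink tin, 53 mm across, 46 mm high, about 120 g, upright on the table at the start. Origin at the centre of the underside, z up. Two or three tins (absent: None)
- tin3: closed squat round metal ink tin, 53 mm across, 46 mm high, about 120 g, upright on the table at the start. Origin at the centre of the underside, z up. Two or three tins (absent: None)
- hook1 (a point): rightmost of 3 hooks 130 mm apart: where a hung bar's centre rests. Hook points along -x to the robot, bar lies along y, z up. 8 mm rod, underside 13 mm below this point; its upturned tip is 25 mm nearer the robot, tip top 17 mm above this point. A 16 mm rail along y lies 70 mm behind, 5 mm higher, on posts 200 mm either side of the middle hook
- hook2 (a point): middle of 3 hooks 130 mm apart: where a hung bar's centre rests. Hook points along -x to the robot, bar lies along y, z up. 8 mm rod, underside 13 mm below this point; its upturned tip is 25 mm nearer the robot, tip top 17 mm above this point. A 16 mm rail along y lies 70 mm behind, 5 mm higher, on posts 200 mm either side of the middle hook
- hook3 (a point): leftmost of 3 hooks 130 mm apart: where a hung bar's centre rests. Hook points along -x to the robot, bar lies along y, z up. 8 mm rod, underside 13 mm below this point; its upturned tip is 25 mm nearer the robot, tip top 17 mm above this point. A 16 mm rail along y lies 70 mm behind, 5 mm higher, on posts 200 mm either side of the middle hook
- cabinet_drawer0 (a joint): how far the drawer is open, in m: 0 = fully home (end stop), up to 0.166. About 1 N of sliding friction; a sprung ball catch in the last 15 mm takes 5 to 10 N to push over, then pulls the drawer home and holds it
- drawer_floor (a point): point on the drawer's inner floor, on its centre line, 22 mm above the table; moves with the drawer. x = the way it closes, y across, z up. Inside spans x -52 to +142, y -99 to +99 mm; walls up to 57 mm above the floor. Only the front part is clear of the cabinet (240 mm wide, 90 mm high; 56 mm headroom: tins go under)
- cabinet_drawer0_handle (a point): middle of the drawer's bar handle, a horizontal steel bar 120 mm long, 35 mm out from the drawer front, about 52 mm above the table; same axes as drawer_floor (push along +x to close)
- inkcan1: bystander, to be left alone: closed ink can, 114 mm across, 81 mm high. Origin at its underside
- inkcan2: bystander, to be left alone: closed ink can, 114 mm across, 81 mm high. Origin at its underside
- bottle: bystander, to be left alone: dark bottle, 62 mm across, 200 mm high. Origin at its underside
- jar: bystander, to be left alone: small amber jar, 52 mm across, 72 mm high. Origin at its underside
- block: bystander, to be left alone: wooden block 50 x 80 x 32 mm. Origin at its underside
- knife: bystander, to be left alone: palette knife lying flat, 200 mm long. Origin at its underside
- brayer: bystander, to be left alone: ink roller (brayer) lying down, 35 mm high, about 190 mm long. Origin at its underside

How it is judged:
By the outcome, as a careful person would: the job done as asked, in the order asked, and still so for the second after the job is handed in, with the robot touching nothing.
Of pot1, pot2, pot3 only 2 to 3 are there at a start; the rules pass over those that are not, and their reading is None.
Of tin1, tin2, tin3 only 2 to 3 are there at a start; the rules pass over those that are not, and their reading is None.
At some moment in a run one of tin1, tin2, tin3 may be knocked a few centimetres aside while the robot is not near it.
It also fails if it takes over 210 s, if anything falls off the work surface, if the arm or the gripper's body presses on something with over 40 N, if the wrist force passes 120 N, or if a joint passes its speed limit or range.

## Robot

A 6-joint arm with a two-finger parallel gripper is mounted at the origin on the work surface. World frame = base frame: x ahead of the robot, y to its left, z up, the work surface at z = 0. Lengths are in mm, angles in rad, forces in N, time in s.
With the tool pointing down it reaches from about 350 to 775 mm from the base axis. Payload 7.3 kg.
Tool frame: the origin (TCP) lies at the very end of the fingers, on their centre line; the grasp point (between the pads) lies 19 mm behind it (bot.grasp_offset is the distance from the TCP to the grasp point, in mm); z points along the fingers, y is the direction in which the jaws open and shut (so a half turn about z gives the same grasp; the last joint's range is limited). The gripper opens to 92 mm and grips with 3 to 60 N. Pads are 19 mm wide; open, the fingers measure 130 mm over their backs; the gripper's body (75 mm by 190 mm) begins 47 mm behind the grasp point.
Start: joints at [-1.421, 0.342, 1.524, -0, 1.275, -0.146], TCP at [153.063, -502.212, 226.741] pointing down, gripper open.
Joint ranges: [-2.53, 2.53], [-0.77, 2.02], [0.04, 2.7], [-1, 4.14], [0.28, 2.66], [-3.11, 3.11]. Speed limits (rad/s): [2.57, 2.57, 3.14, 3.14, 3.14, 3.14].

## Interface

Orientations are given as [roll, pitch, yaw] about the fixed x, y, z axes, in that order (R = Rz(yaw) Ry(pitch) Rx(roll)).
In Python, from plant import bot gives the robot as it stands.
- The arm moves only by the tool servo_tool, never from a script. Its arguments are lists of equal length, an entry for each row: "angular": the turn, a rotation vector about the world's x, y, z in degrees, a list of three; "slide": the shift along the world's x, y, z in mm, a list of three; "grip": the opening, from -1 (shut) to 1 (fully open), so that 0 is half open. In form: {"angular": [[ax, ay, az], ...], "slide": [[dx, dy, dz], ...], "grip": [grip, ...]}. A call has 1 to 10 rows; each row is the pose to reach, as a shift and turn from the pose commanded when the call began; what a row does not reach only later rows make up. A row lasts 1/12 s, in which the tool goes at most 41.7 mm and 7.16 degrees, less where a joint would pass 70% of its speed; a pose out of reach is approached as far as the arm can. A call with a gripper value outside its range is refused whole. The fingers move at their own pace and stop on an object; the grip force is fixed at half the most. Time passes only in rows, so rows that repeat a pose let the fingers close. It gives the time, the measured TCP pose, the force and the opening at its end, in the units of the state.
- bot.get_obs(): the state, without advancing time (a new reading comes with each control period).
- bot.capture(name): name is "scene" or "top"; returns a dict with "img" (400x640x3 uint8, blue, green, red), "range_z" (400x640 float32, mm along the optical axis (not along the pixel's ray), 0 where there is no reading), "fov_y" (degrees; the focal length in pixels is half the picture's height over the tangent of half this angle, whatever the lens; pixels are square), "cx", "cy" (the principal point, pixels), "R" (3x3) and "t" (3): a world point X has camera coordinates R X + t. Camera axes: x right, y down, z forward; pixel columns grow to the right and rows downward; lengths in mm; the calibration is good to about 2 mm. A picture is of the moment at which its call begins.
- bot.close_job(): hands the job in, once; it reports no verdict.
The state is a dict: "time": time; "joint_positions": joint angles; "dq": joint speeds; "tau": joint torques, N m; "tool_pos": TCP position; "tcp_rot": TCP orientation; "contact_force": force on the tool from outside, world axes, zero at the start; "moment": the same for the moment, N m; "grip_width": finger opening in mm.
Only numpy, scipy, OpenCV 4.12 (cv2) and the standard library are available. Lean on these libraries where they do the work, as an engineer would, in place of code of your own. Each camera call takes 0.05 s, during which the arm holds its last target.

## Working session

There is one attempt and no reset: what is moved stays moved. The work goes in short steps, Python scripts to look and compute and a tool call to move; the robot and the scene stay as the last step left them, time stands still between calls to the robot, and variables do not carry over. Pictures are saved under pics/ and viewed, and the job is handed in when it is done.

Besides the shell and the picture viewer there is one more tool, called after "Call:" by a JSON object that holds its "name" and its "arguments". servo_tool: Moves the arm, as the interface text tells. Its arguments: {"type":"object","properties":{"angular":{"type":"array","items":{"type":"array","items":{"type":"number"}}},"slide":{"type":"array","items":{"type":"array","items":{"type":"number"}}},"grip":{"type":"array","items":{"type":"number"}}},"required":["angular","slide","grip"]}

```bash
ls; mkdir -p pics; cat > h.py <<'E'
import numpy as np, cv2
from plant import bot
def cap(n,save=None):
    c=bot.capture(n)
    c['img']=np.asarray(c['img']); c['range_z']=np.asarray(c['range_z'])
    if save: cv2.imwrite('pics/'+save,c['img'])
    return c
def cloud(c):
    f=200/np.tan(np.radians(c['fov_y'])/2)
    z=c['range_z'].astype(float); v,u=np.mgrid[0:z.shape[0],0:z.shape[1]]
    P=np.stack([(u-c['cx'])*z/f,(v-c['cy'])*z/f,z],-1)
    W=(P-np.asarray(c['t']))@np.asarray(c['R'])
    W[z<=0]=np.nan
    return W
E
python3 - <<'E'
from h import *
for n in('scene','top'):
    c=cap(n,n+'0.png'); print(n,c['fov_y'],c['cx'],c['cy'],c['R'],c['t'], -np.asarray(c['R']).T@c['t'])
    np.save(n+'0.npy',cloud(c))
print(bot.get_obs())
E
```

```text
pics
scene 56.949413643973486 313.3805865843187 195.24510346239532 [[ 0.7598441   0.64998087  0.01272073]
 [ 0.47960018 -0.5472403  -0.68593857]
 [-0.43888565  0.52730724 -0.72754825]] [-476.37380608  -88.9286827  1492.11282286] [1059.48694636 -525.83339202 1030.64428597]
top 51.2143478375792 318.43294581867013 202.2856126319715 [[-2.79279625e-02 -9.99600588e-01 -4.32355215e-03]
 [-9.86525451e-01  2.82596682e-02 -1.61148768e-01]
 [ 1.61206586e-01 -2.35262518e-04 -9.86920656e-01]] [  77.5950548   543.97589362 1729.66396593] [ 259.97991361   62.59840926 1795.03762748]
{'time': 0.1, 'joint_positions': array([-1.42100935e+00,  3.42651818e-01,  1.52488086e+00, -1.00708171e-05,
        1.27538859e+00, -1.45995047e-01]), 'dq': array([-0.00050763, -0.00108776, -0.00239323,  0.00075249, -0.0005635 ,
       -0.00138508]), 'tau': array([ 1.57444862e-03, -4.32003379e+01, -2.44694424e+01,  7.18525588e-02,
        5.25904284e-02, -4.41843486e-05]), 'tool_pos': array([ 153.00054404, -501.85417836,  226.12927453]), 'tcp_rot': array([-3.14027677e+00, -1.83754406e-04,  2.95784844e-01]), 'contact_force': array([-0.63792153,  0.51585357,  0.04952455]), 'moment': array([-0.02227756,  0.01115966, -0.01033966]), 'grip_width': 91.91174495690436}
```

View pics/scene0.png

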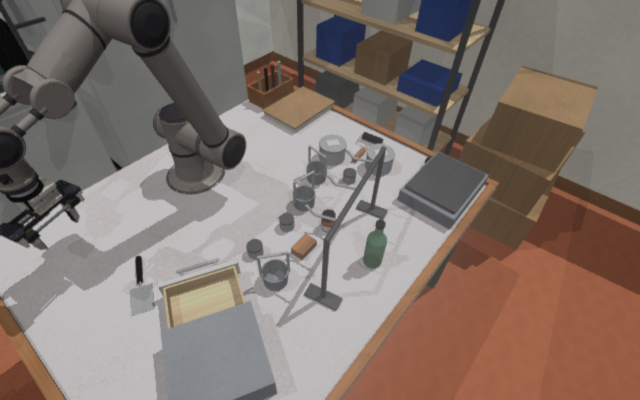

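View pics/top0.png

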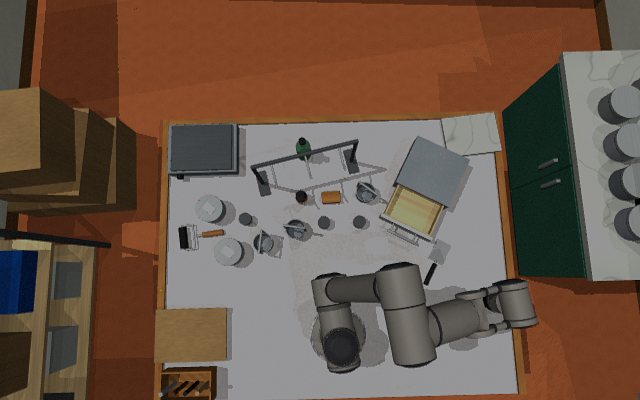

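```bash
python3 - <<'E'
import cv2,numpy as np
i=cv2.imread('pics/top0.png')[120:280,160:480]; cv2.imwrite('pics/topz.png',cv2.resize(i,None,fx=2.5,fy=2.5,interpolation=cv2.INTER_CUBIC))
i=cv2.imread('pics/scene0.png')[110:310,120:440]; cv2.imwrite('pics/scz.png',cv2.resize(i,None,fx=2.5,fy=2.5,interpolation=cv2.INTER_CUBIC))
# ortho height map from both clouds
def ortho(names,x0=200,x1=900,y0=-500,y1=500,s=1.25):
    H=np.zeros((int((x1-x0)/s),int((y1-y0)/s)))
    for n in names:
        W=np.load(n+'0.npy').reshape(-1,3); W=W[np.isfinite(W[:,0])]
        r=((x1-W[:,0])/s).astype(int); c=((y1-W[:,1])/s).astype(int)
        k=(r>=0)&(r<H.shape[0])&(c>=0)&(c<H.shape[1])&(W[:,2]<500)
        np.maximum.at(H,(r[k],c[k]),W[k,2])
    return H
H=ortho(['top','scene'])
cv2.imwrite('pics/h0.png',cv2.applyColorMap(np.clip(H*255/250,0,255).astype(np.uint8),cv2.COLORMAP_JET))
E
```

```text
(no output)
```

View pics/topz.png

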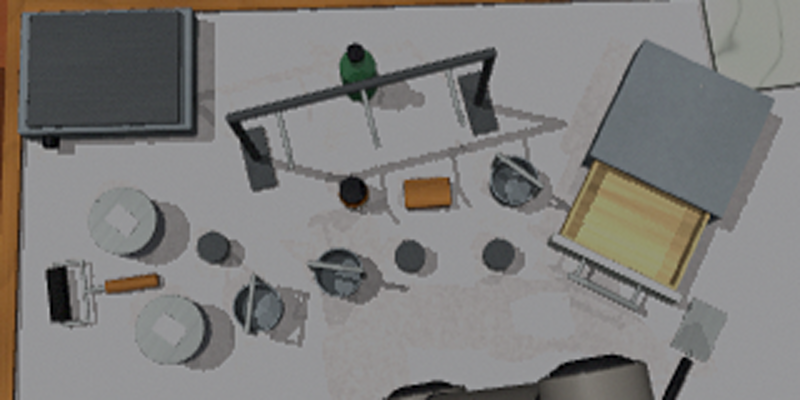

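View pics/scz.png

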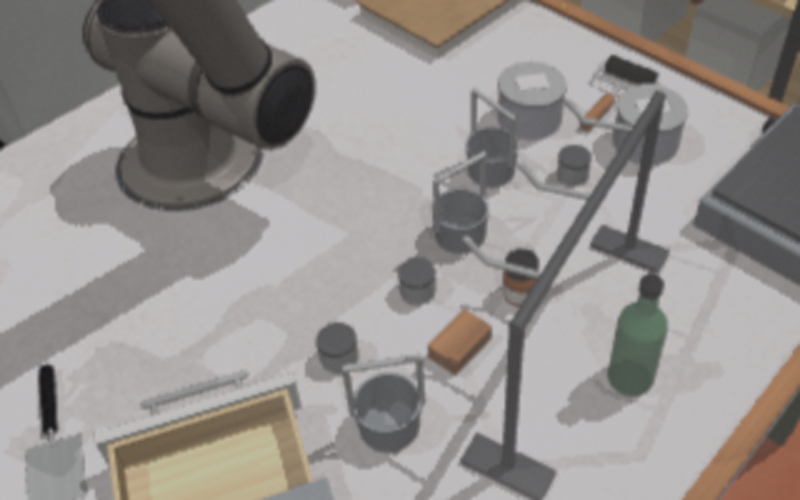

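View pics/h0.png

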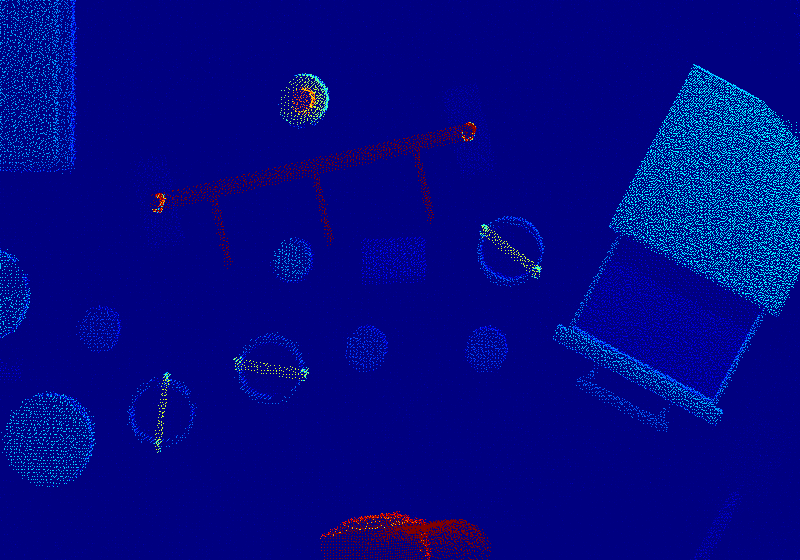

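```bash
cat > fit.py <<'E'
import numpy as np
from scipy.optimize import least_squares
def circ(P,r,known=True):
    f=lambda p:np.hypot(P[:,0]-p[0],P[:,1]-p[1])-r
    s=least_squares(f,P[:,:2].mean(0),loss='soft_l1',f_scale=2);return s.x
def line(P):
    m=np.median(P,0); 
    for _ in range(4):
        Q=P-m; d=np.linalg.svd(Q,full_matrices=False)[2][0]
        r=np.linalg.norm(Q-np.outer(Q@d,d),axis=1); P=P[r<max(3,2.5*np.median(r))]; m=P.mean(0)
    return m,d,P
E
python3 - <<'E'
import numpy as np
from fit import *
np.set_printoptions(precision=1,suppress=True)
C={n:np.load(n+'0.npy').reshape(-1,3) for n in('top','scene')}
C={n:W[np.isfinite(W[:,0])] for n,W in C.items()}
o=lambda c,r:np.array([900-r*1.25,500-c*1.25])
for n,W in C.items():
    print(n,'table z',np.median(W[(abs(W[:,2])<8)&(W[:,0]>350)&(W[:,0]<700)&(abs(W[:,1])<300)][:,2]))
    for k,(c,r) in dict(tinA=(100,328),tinB=(366,348),tinC=(487,349),jar=(293,259),can=(50,438)).items():
        q=o(c,r); P=W[(np.hypot(*(W[:,:2]-q).T)<62)&(W[:,2]>15)&(W[:,2]<95)]
        zt=np.percentile(P[:,2],90);T=P[P[:,2]>zt-6]
        print(k,T.mean(0),'mid',(T.max(0)+T.min(0))/2, T.max(0)-T.min(0),len(T))
    for k,(c,r) in dict(potA=(162,412),potB=(270,368),potC=(510,250)).items():
        q=o(c,r); P=W[(np.hypot(*(W[:,:2]-q).T)<60)]
        B=P[(P[:,2]>133)&(P[:,2]<150)]; m,d,I=line(B); t=(I-m)@d
        R=P[(P[:,2]>52)&(P[:,2]<66)]
        print(k,'bar',m+d*(t.max()+t.min())/2,'dir',d,'len',np.ptp(t),'yaw of dir',np.degrees(np.arctan2(d[1],d[0])),'rim',circ(R,40),len(B),len(R))
    S=W[(W[:,2]>210)&(W[:,0]>560)&(W[:,1]>-150)&(W[:,1]<330)]
    q=o(470,130);q2=o(158,203)
    u=(q2-q)/np.linalg.norm(q2-q);nn=np.array([-u[1],u[0]]); 
    if nn[0]>0: nn=-nn
    e=(S[:,:2]-q)@nn; a=(S[:,:2]-q)@u
    print('u',u,'nn',nn)
    R=S[(abs(e)<25)&(a>10)&(a<390)]; m,d,I=line(R); print('rail',m,d,I[:,2].min(),I[:,2].max(),len(I),((I-m)@d).min(),((I-m)@d).max())
    for (c,r) in((428,195),(324,215),(223,240)):
        q=o(c,r);P=S[(np.hypot(*(S[:,:2]-q).T)<80)&(((S[:,:2]-m[:2])@nn)>12)]
        if len(P)<6: print('few',len(P));continue
        e=(P[:,:2]-m[:2])@nn; a=(P[:,:2]-m[:2])@u
        print('hook',len(P),'e',e.min(),e.max(),'a med',np.median(a));
        i=np.argsort(e); print(np.c_[e,a,P[:,2]][i][::max(1,len(i)//14)])
E
```

```text
top table z 0.43800658468847864
tinA [482.9 375.6  48.5] mid [484.8 375.7  50.8] [47.1 46.8 11.2] 75
tinB [460.6  41.8  49.4] mid [460.8  43.2  52.4] [51.2 46.8 13.7] 65
tinC [ 461.5 -107.3   49.7] mid [ 460.7 -108.2   53.6] [51.2 46.9 15.8] 63
jar [572.6 137.1  74. ] mid [570.7 134.6  75.7] [42.7 42.1 11.2] 60
can [346.4 440.2  83.4] mid [347.  438.8  85.6] [110.1 112.1  11.6] 365
potA bar [382.  298.5 143.3] dir [-1.   0.1  0. ] len 87.43161796691385 yaw of dir 172.87114276286104 rim [380.6 298.2] 46 59
potB bar [435.3 162.3 143.4] dir [-0.2 -1.   0. ] len 88.66114913582662 yaw of dir -98.98210065241862 rim [435.  162.5] 46 54
potC bar [ 582.8 -137.3  143.8] dir [-0.6 -0.8 -0. ] len 90.2488999820929 yaw of dir -127.62655035015027 rim [ 582.8 -137.3] 49 54
u [-0.2  1. ] nn [-1.  -0.2]
rail [687.2 108.3 298.3] [-0.2  1.   0. ] 287.3552495936669 307.318146213661 448 -191.68901276920434 187.54640474634124
hook 48 e 13.50132856871705 98.24018847670598 a med -128.26151800012832
[[  13.5 -128.4  295.9]
 [  17.5 -131.2  293.5]
 [  23.3 -125.9  291. ]
 [  26.6 -129.1  285.7]
 [  33.  -126.9
[... 2527 characters left out ...]
 17.9  18.5 289.6]
 [ 24.9  19.8 293.1]
 [ 30.3  19.3 286.9]
 [ 36.5  19.  288.3]
 [ 42.6  19.4 285.1]
 [ 48.3  18.5 283.1]
 [ 56.3  22.3 284.1]
 [ 62.4  22.3 281.1]
 [ 69.4  23.7 280.7]
 [ 74.   19.7 282.1]
 [ 78.9  22.6 289.4]
 [ 84.5  20.7 292.5]
 [ 89.8  24.3 298.9]
 [ 93.6  18.8 301.9]]
hook 76 e 12.055914617681402 95.73793194825447 a med 150.5610010990053
[[ 12.1 149.9 290.5]
 [ 18.  149.2 288.6]
 [ 22.1 149.4 294.7]
 [ 30.4 147.7 288.6]
 [ 36.8 155.8 287.8]
 [ 41.4 151.6 285.1]
 [ 47.7 150.2 287.6]
 [ 54.3 151.  284.3]
 [ 59.9 149.7 278.8]
 [ 66.  147.7 282. ]
 [ 72.9 147.8 283.1]
 [ 76.9 149.1 284.5]
 [ 81.8 151.6 288.8]
 [ 85.9 152.1 294.8]
 [ 89.2 152.4 293.2]
 [ 95.7 150.5 300. ]]
```

```bash
python3 - <<'E'
import numpy as np
np.set_printoptions(precision=2,suppress=True)
for n in('top','scene'):
    W=np.load(n+'0.npy').reshape(-1,3); W=W[np.isfinite(W[:,0])]
    T=W[(abs(W[:,2])<10)&(W[:,0]>250)&(W[:,0]<850)&(abs(W[:,1])<450)]
    A=np.c_[T[:,:2],np.ones(len(T))]; 
    for _ in range(5):
        s=np.linalg.lstsq(A,T[:,2],rcond=None)[0]; k=abs(A@s-T[:,2])<4; A=A[k];T=T[k]
    print(n,s*[1000,1000,1],len(T))
    yaw=0.2958; R=np.array([[np.cos(yaw),np.sin(yaw)],[-np.sin(yaw),np.cos(yaw)]])
    L=(W[:,:2]-[153,-501.9])@R.T
    k=(abs(L[:,0])<60)&(abs(L[:,1])<120)&(W[:,2]>215)&(W[:,2]<400)
    Q=np.c_[L,W[:,2]][k]; print(len(Q))
    for a in range(220,360,12):
        q=Q[(Q[:,2]>=a)&(Q[:,2]<a+12)]
        if len(q)>3: print(a,len(q),q[:,:2].min(0),q[:,:2].max(0),np.median(q[:,:2],0))
E
```

```text
top [-0.64 -0.19  0.83] 12866
67
292 4 [ 26.97 -82.81] [ 33.67 -26.22] [ 31.73 -59.91]
304 14 [ 26.58 -83.04] [ 33.86 -27.93] [ 30.94 -50.32]
316 7 [ 27.12 -72.2 ] [ 33.66 -38.35] [ 31.85 -56.16]
scene [-0.51 -0.8   0.7 ] 23943
2766
220 14 [ -7.27 -53.51] [13.37 51.76] [ 9.32 45.  ]
232 49 [ -8.43 -62.07] [14.08 61.26] [10.53 45.29]
244 71 [-10.23 -64.52] [13.79 62.51] [ 10.17 -49.04]
256 70 [ -8.1  -65.52] [16.15 63.14] [10.37 44.53]
268 48 [ -5.71 -65.11] [14.86 62.78] [11.33 45.68]
280 13 [-17.74 -87.03] [14.04 53.28] [ 3.21 47.61]
292 111 [-25.01 -88.4 ] [40.32 84.3 ] [ 35.99 -50.38]
304 409 [-31.02 -93.12] [40.68 89.37] [ 30.47 -21.36]
316 265 [-28.57 -95.89] [39.83 91.99] [ 25.5  -32.38]
328 986 [-36.19 -96.16] [40.28 94.15] [ 13.72 -27.24]
340 168 [-21.61 -18.58] [29.21 49.09] [24.7  10.41]
352 155 [-17.71 -18.8 ] [29.04 50.06] [23.08  4.75]
```

```bash
python3 - <<'E'
import numpy as np
from fit import *
np.set_printoptions(precision=1,suppress=True)
W=np.load('scene0.npy').reshape(-1,3); W=W[np.isfinite(W[:,0])]
o=lambda c,r:np.array([900-r*1.25,500-c*1.25])
q=o(470,130);q2=o(158,203);u=(q2-q)/np.linalg.norm(q2-q);nn=np.array([-abs(u[1]),u[0]]);
S=W[(W[:,2]>270)&(W[:,2]<320)&(W[:,0]>560)&(W[:,1]>-150)&(W[:,1]<330)]
e=(S[:,:2]-q)@nn;a=(S[:,:2]-q)@u
m,d,I=line(S[(abs(e)<25)&(a>20)&(a<380)]); 
d=d*np.sign(d[1]);u=d[:2]/np.linalg.norm(d[:2]);nn=np.array([-u[1],u[0]])
print('rack y dir ang',np.degrees(np.arctan2(u[1],u[0])),m)
e=(S[:,:2]-m[:2])@nn;a=(S[:,:2]-m[:2])@u
k=abs(e)<12; print('rail z pct',np.percentile(S[k,2],[1,5,50,95,99]),'e',np.percentile(e[k],[2,50,98]))
k=(e>15)&(e<110); 
ac=[np.median(a[k&(abs(a-c)<20)]) for c in(-109,21,150)]; print(ac)
mid=np.mean(ac)
for c in ac:
    kk=k&(abs(a-c)<15); print('tip e',np.percentile(e[kk],[98,100]),'rod z at 40-70',np.percentile(S[kk&(e>55)&(e<72),2],[5,50,95]),'tip z',np.percentile(S[kk&(e>85),2],[50,90,100]))
for i in(-1,0,1): 
    print('hook',m[:2]+u*(mid+130*i)+nn*70)
# drawer
D=W[(W[:,0]>300)&(W[:,0]<850)&(W[:,1]<-180)&(W[:,1]>-560)&(W[:,2]>15)&(W[:,2]<110)]
T=D[(D[:,2]>86)&(D[:,2]<96)&(D[:,0]>500)]
import cv2
r=cv2.minAreaRect(T[:,:2].astype(np.float32));print('cab top',r,cv2.boxPoints(r),np.median(T[:,2]))
np.save('D.npy',D)
E
```

```text
rack y dir ang 102.78377921974877 [699.5  89.8 298.3]
rail z pct [274.2 288.7 298.4 302.  303. ] e [-6.4 -0.6  8.6]
[np.float64(-111.34626435515263), np.float64(18.08710172247883), np.float64(147.52183136137538)]
tip e [96.9 99.9] rod z at 40-70 [279.4 283.1 285.2] tip z [300.  303.5 304.6]
tip e [97.3 98.7] rod z at 40-70 [278.  281.3 285.7] tip z [298.8 304.3 306. ]
tip e [95.6 96.7] rod z at 40-70 [279.4 282.2 287.2] tip z [298.1 303.  305.9]
hook [656.  -34.8]
hook [627.3  92. ]
hook [598.5 218.7]
cab top ((663.2374877929688, -420.1998291015625), (240.8270721435547, 227.72354125976562), 61.906211853027344) [[ 506.1 -472.8]
 [ 707.  -580. ]
 [ 820.4 -367.6]
 [ 619.5 -260.4]] 90.61073678715294
```

```bash
python3 - <<'E'
import numpy as np
np.set_printoptions(precision=1,suppress=True)
D=np.load('D.npy');o=np.array([562.8,-366.7]);a=np.radians(-28.1)
R=np.array([[np.cos(a),np.sin(a)],[-np.sin(a),np.cos(a)]])
L=np.c_[(D[:,:2]-o)@R.T,D[:,2]]
for lo,hi in((18,27),(45,58),(70,76),(76,84),(84,96)):
    q=L[(L[:,2]>lo)&(L[:,2]<hi)&(abs(L[:,1])<135)&(L[:,0]<60)&(L[:,0]>-260)]
    print(lo,hi,len(q)); h,e=np.histogram(q[:,0],np.arange(-260,60,8)); print(dict(zip(e.astype(int).tolist(),h.tolist())))
f=L[(L[:,2]>18)&(L[:,2]<27)&(L[:,0]>-110)&(L[:,0]<-10)]; h,e=np.histogram(f[:,1],np.arange(-136,136,8)); print('floor y',dict(zip(e.astype(int).tolist(),h.tolist())))
f=L[(L[:,2]>70)&(L[:,2]<84)&(L[:,0]>-110)&(L[:,0]<-10)]; h,e=np.histogram(f[:,1],np.arange(-136,136,4)); print('walls y',dict(zip(e.astype(int).tolist(),h.tolist())))
f=L[(L[:,0]<-160)&(L[:,0]>-230)&(L[:,2]>40)&(L[:,2]<65)]; print('handle',np.percentile(f,[2,50,98],axis=0))
E
```

```text
18 27 2113
{-260: 0, -252: 0, -244: 0, -236: 0, -228: 0, -220: 0, -212: 0, -204: 0, -196: 0, -188: 0, -180: 0, -172: 0, -164: 0, -156: 0, -148: 6, -140: 89, -132: 155, -124: 158, -116: 155, -108: 164, -100: 162, -92: 162, -84: 169, -76: 173, -68: 163, -60: 178, -52: 176, -44: 188, -36: 15, -28: 0, -20: 0, -12: 0, -4: 0, 4: 0, 12: 0, 20: 0, 28: 0, 36: 0, 44: 0}
45 58 353
{-260: 0, -252: 0, -244: 0, -236: 0, -228: 0, -220: 0, -212: 0, -204: 0, -196: 46, -188: 75, -180: 6, -172: 3, -164: 0, -156: 0, -148: 8, -140: 170, -132: 9, -124: 2, -116: 4, -108: 2, -100: 2, -92: 4, -84: 2, -76: 3, -68: 3, -60: 2, -52: 2, -44: 4, -36: 3, -28: 2, -20: 1, -12: 0, -4: 0, 4: 0, 12: 0, 20: 0, 28: 0, 36: 0, 44: 0}
70 76 196
{-260: 0, -252: 0, -244: 0, -236: 0, -228: 0, -220: 0, -212: 0, -204: 0, -196: 0, -188: 0, -180: 0, -172: 0, -164: 1, -156: 22, -148: 56, -140: 79, -132: 1, -124: 5, -116: 2, -108: 2, -100: 5, -92: 4, -84: 1, -76: 1, -68: 3, -60: 3, -52: 1, -44: 3, -36: 2, -28: 2, -20: 3, -12: 0, -4: 0, 4: 0, 12: 0, 20: 0, 28: 0, 36: 0, 44: 0}
76 84 333
{-260: 0, -252: 0, -244: 0, -236: 0, -228: 0, -2
[... 826 characters left out ...]
2: 64, 40: 62, 48: 64, 56: 59, 64: 64, 72: 60, 80: 57, 88: 60, 96: 24, 104: 0, 112: 0, 120: 0}
walls y {-136: 0, -132: 0, -128: 0, -124: 0, -120: 0, -116: 0, -112: 0, -108: 1, -104: 12, -100: 4, -96: 0, -92: 0, -88: 0, -84: 0, -80: 0, -76: 0, -72: 0, -68: 0, -64: 0, -60: 0, -56: 0, -52: 0, -48: 0, -44: 0, -40: 0, -36: 0, -32: 0, -28: 0, -24: 0, -20: 0, -16: 0, -12: 0, -8: 0, -4: 0, 0: 0, 4: 0, 8: 0, 12: 0, 16: 0, 20: 0, 24: 0, 28: 0, 32: 0, 36: 0, 40: 0, 44: 0, 48: 0, 52: 0, 56: 0, 60: 0, 64: 0, 68: 0, 72: 0, 76: 0, 80: 0, 84: 0, 88: 0, 92: 0, 96: 4, 100: 6, 104: 4, 108: 0, 112: 0, 116: 0, 120: 0, 124: 0, 128: 0}
handle [[-193.4  -61.2   50.7]
 [-186.7   -0.6   56.1]
 [-171.1   60.3   61.2]]
```

Call:
{"name": "servo_tool", "arguments": {"angular": [[0,0,7],[0,0,14],[0,0,21],[0,0,28],[0,0,35],[0,0,35],[0,0,35],[0,0,35],[0,0,35],[0,0,35]], "slide": [[20,17,0],[50,42,0],[82,68,0],[115,95,0],[147,121,0],[180,148,0],[212,175,0],[245,202,0],[270,223,0],[280,230,0]], "grip": [0.1,0.1,0.1,0.1,0.1,0.1,0.1,0.1,0.1,0.1]}}

```text
time: 0.93
tool_pos: [435.7, -268.8, 226.4]
tcp_rot: [-3.141, -0.002, 0.91]
contact_force: [0.5, 0.1, -0.5]
grip_width: 50.0
```

Call:
{"name": "servo_tool", "arguments": {"angular": [[0,0,0],[0,0,0],[0,0,0],[0,0,0],[0,0,0],[0,0,0],[0,0,0],[0,0,0]], "slide": [[30,25,-5],[60,50,-12],[90,75,-20],[115,96,-26],[135,112,-33],[141,117,-37],[141,117,-37],[141,117,-37]], "grip": [0.1,0.1,0.1,0.1,0.1,0.1,0.1,0.1]}}

```text
time: 1.6
tool_pos: [573.3, -155.7, 189.2]
tcp_rot: [-3.14, 0.001, 0.907]
contact_force: [0.1, -0.4, -0.2]
grip_width: 50.6
```

```bash
cat >> h.py <<'E'
def zoom(c,name,u0,u1,v0,v1,s=4):
    cv2.imwrite('pics/'+name,cv2.resize(c['img'][v0:v1,u0:u1],None,fx=s,fy=s,interpolation=cv2.INTER_CUBIC))
E
cat > bars.py <<'E'
import sys
from h import *; from fit import *
np.set_printoptions(precision=1,suppress=True)
def near(W,x,y,r): return W[np.hypot(W[:,0]-x,W[:,1]-y)<r]
def clean(c):
    W=cloud(c).reshape(-1,3); return W[np.isfinite(W[:,0])]
E
python3 - <<'E'
from bars import *
o=bot.get_obs();print(o['time'],o['tool_pos'],o['tcp_rot'],o['joint_positions'])
c=cap('scene','s1.png'); zoom(c,'s1z.png',200,360,190,310,5)
W=clean(c); np.save('s1.npy',W)
t=o['tool_pos']; y=np.radians(52)
L=np.c_[(W[:,0]-t[0])*np.cos(y)+(W[:,1]-t[1])*np.sin(y),-(W[:,0]-t[0])*np.sin(y)+(W[:,1]-t[1])*np.cos(y),W[:,2]-t[2]]
q=L[(abs(L[:,0])<20)&(abs(L[:,1])<70)&(L[:,2]>3)&(L[:,2]<60)]; print(q.min(0),q.max(0))
E
```

```text
1.6 [ 573.3 -155.7  189.2] [-3.1  0.   0.9] [-0.4  0.5  1.4 -0.   1.3  0.3]
[-11.   22.7  19.1] [10.6 28.6 37.7]
```

View pics/s1z.png

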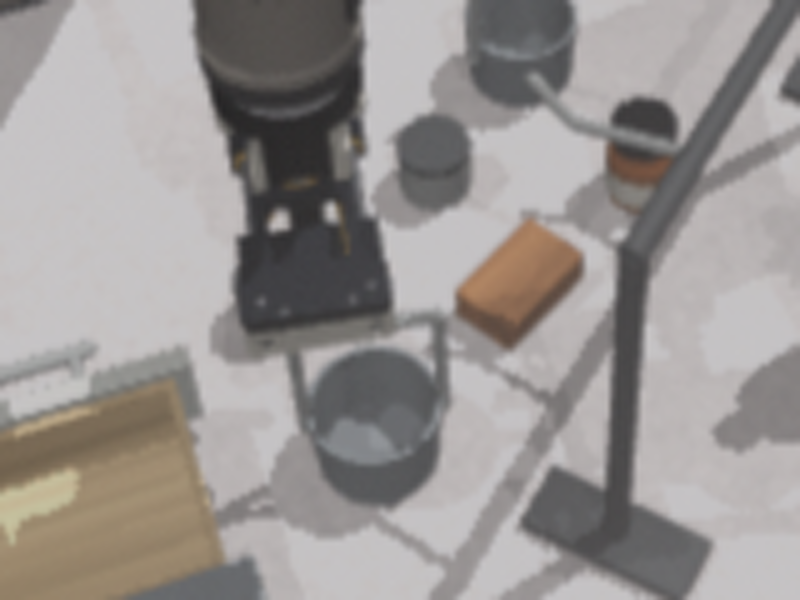

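Call:
{"name": "servo_tool", "arguments": {"angular": [[0,0,0],[0,0,0],[0,0,0],[0,0,0],[0,0,0],[0,0,0],[0,0,0],[0,0,0],[0,0,0],[0,0,0]], "slide": [[0,0,-15],[0,0,-35],[0,0,-55],[0,0,-63],[0,0,-63],[0,0,-63],[0,0,-63],[0,0,-63],[0,0,-63],[0,0,-63]], "grip": [0.1,0.1,0.1,0.1,0.1,-1,-1,-1,-1,-1]}}

```text
time: 2.48
tool_pos: [574.4, -155.3, 127.5]
tcp_rot: [3.14, -0.0, 0.907]
contact_force: [-0.8, -0.6, -0.2]
grip_width: 21.6
```

Call:
{"name": "servo_tool", "arguments": {"angular": [[0,0,0],[0,0,0],[0,0,0],[0,0,0],[0,0,0],[0,0,0],[0,0,0],[0,0,0],[0,0,0],[0,0,0]], "slide": [[0,0,0],[0,0,0],[0,0,3],[0,0,8],[0,0,15],[0,0,25],[0,0,36],[0,0,46],[0,0,50],[0,0,50]], "grip": [-1,-1,-1,-1,-1,-1,-1,-1,-1,-1]}}

```text
time: 3.32
tool_pos: [574.8, -155.5, 178.6]
tcp_rot: [3.138, -0.001, 0.907]
contact_force: [0.2, -0.1, -1.7]
grip_width: 8.1
```

```bash
cat > held.py <<'E'
from bars import *
o=bot.get_obs();t=o['tool_pos'];print(o['time'],t,o['tcp_rot'],o['grip_width'],o['contact_force'],o['moment'])
n=sys.argv[1]
c=cap('scene',n+'.png');f=200/np.tan(np.radians(c['fov_y'])/2)
p=np.asarray(c['R'])@t+c['t'];u=int(p[0]/p[2]*f+c['cx']);v=int(p[1]/p[2]*f+c['cy']);u0=min(max(u-80,0),480);v0=min(max(v-50,0),280);print('tcp px',u,v,'crop',u0,v0)
zoom(c,n+'z.png',u0,u0+160,v0,v0+120,5)
W=clean(c);y=o['tcp_rot'][2]
L=np.c_[(W[:,0]-t[0])*np.cos(y)+(W[:,1]-t[1])*np.sin(y),-(W[:,0]-t[0])*np.sin(y)+(W[:,1]-t[1])*np.cos(y),W[:,2]-t[2]]
s=np.sign(float(sys.argv[2])) # offset side of bar centre along tool x
q=L[(L[:,0]*s>11)&(L[:,0]*s<70)&(abs(L[:,1])<14)&(L[:,2]>2)&(L[:,2]<35)]
if len(q): print('bar pts',len(q),'local x',q[:,0].min(),q[:,0].max(),'y',np.median(q[:,1]),'ztop',np.percentile(q[:,2],[50,90])); A=np.polyfit(q[:,0],q[:,2],1);print('slope z/x',A, 'y/x',np.polyfit(q[:,0],q[:,1],1))
# rim of pot relative
q=L[(abs(L[:,0]-s*22)<50)&(abs(L[:,1])<60)&(L[:,2]<-62)&(L[:,2]>-80)]
if len(q): print('rim',circ(q,40),len(q))
E
python3 held.py p1 1
```

```text
3.3167 [ 574.8 -155.5  178.6] [ 3.1 -0.   0.9] 8.094764971124896 [ 0.2 -0.1 -1.7] [-0.1 -0.1  0. ]
tcp px 263 248 crop 183 198
bar pts 43 local x 32.87893546743867 68.7674411893279 y -4.117858501798093 ztop [16.  18.6]
slope z/x [-0.2 24.2] y/x [-0.1  0.3]
rim [21.3 -2.1] 148
```

View pics/p1z.png

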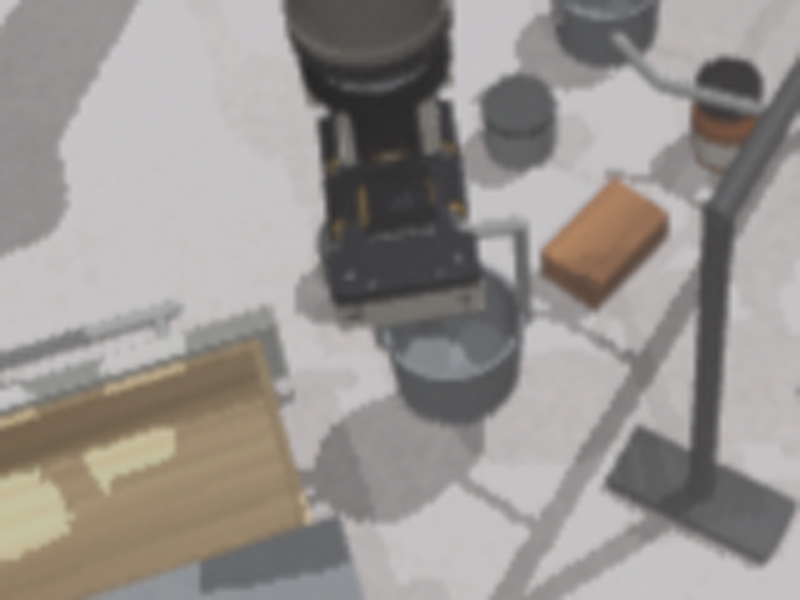

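Call:
{"name": "servo_tool", "arguments": {"angular": [[0,0,1],[0,0,3],[0,0,6],[0,0,10],[0,0,14],[0,0,18],[0,0,22],[0,0,26],[0,0,30],[0,0,34]], "slide": [[0,0,4],[0,0,12],[0,4,25],[2,10,40],[5,18,56],[8,28,72],[12,38,88],[15,48,102],[18,58,114],[21,66,122]], "grip": [-1,-1,-1,-1,-1,-1,-1,-1,-1,-1]}}

```text
time: 4.2
tool_pos: [595.3, -88.5, 299.8]
tcp_rot: [3.141, -0.0, 1.505]
contact_force: [-0.6, -0.4, -1.2]
grip_width: 7.9
```

Call:
{"name": "servo_tool", "arguments": {"angular": [[0,0,4],[0,0,8],[0,0,12],[0,0,15],[0,0,17],[0,0,17],[0,0,17],[0,0,17],[0,0,17]], "slide": [[2,6,3],[4,12,5],[5,16,7],[6,19,8],[6,20,8],[6,20,8],[6,20,8],[6,20,8],[6,20,8]], "grip": [-1,-1,-1,-1,-1,-1,-1,-1,-1]}}

```text
time: 4.95
tool_pos: [601.0, -69.4, 306.5]
tcp_rot: [-3.141, -0.0, 1.796]
contact_force: [0.1, 0.2, -1.6]
grip_width: 7.7
```

```bash
python3 held.py p2 1
```

```text
4.95 [601.  -69.4 306.5] [-3.1 -0.   1.8] 7.740224930080419 [ 0.1  0.2 -1.6] [-0.  -0.1  0. ]
tcp px 290 205 crop 210 155
rim [18.6 -0.9] 229
```

View pics/p2z.png

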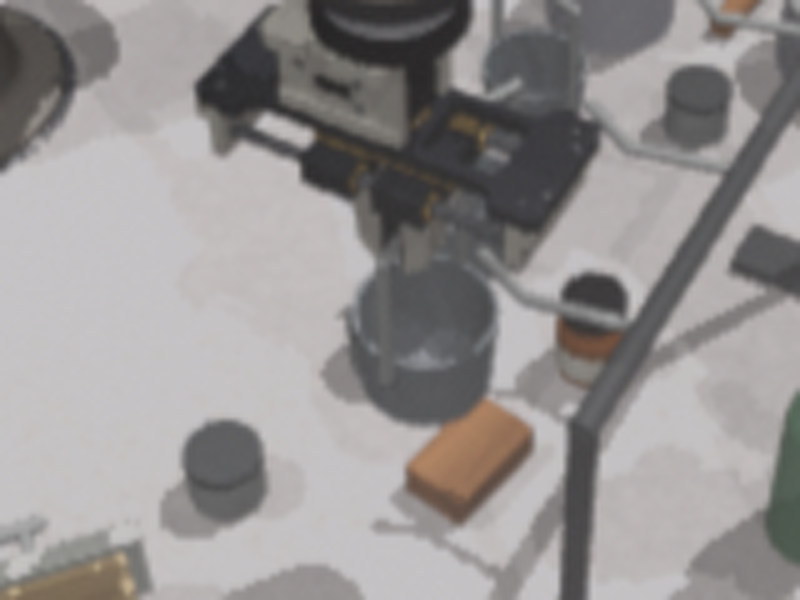

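Call:
{"name": "servo_tool", "arguments": {"angular": [[0,0,0],[0,0,0],[0,0,0],[0,0,0],[0,0,0],[0,0,0],[0,0,0],[0,0,0],[0,0,0],[0,0,0]], "slide": [[4,1,0],[10,2.3,0],[18,4.1,0],[27,6.1,0],[36,8.2,0],[45,10.2,0],[52,11.8,0],[57,13,0],[58.5,13.3,0],[58.5,13.3,0]], "grip": [-1,-1,-1,-1,-1,-1,-1,-1,-1,-1]}}

```text
time: 5.83
tool_pos: [659.9, -55.8, 306.3]
tcp_rot: [-3.141, -0.0, 1.797]
contact_force: [-0.8, -0.1, -0.9]
grip_width: 8.1
```

```bash
python3 held.py p3 1; python3 - <<'E'
from h import *
c=cap('top','t3.png')
E
python3 -c "
import cv2
i=cv2.imread('pics/t3.png')[120:220,240:400];cv2.imwrite('pics/t3z.png',cv2.resize(i,None,fx=5,fy=5,interpolation=cv2.INTER_CUBIC))"
```

```text
5.8333 [659.9 -55.8 306.3] [-3.1 -0.   1.8] 8.052792382598083 [-0.8 -0.1 -0.9] [-0.  -0.1  0.1]
tcp px 310 213 crop 230 163
rim [18.5 -0.6] 198
```

View pics/p3z.png

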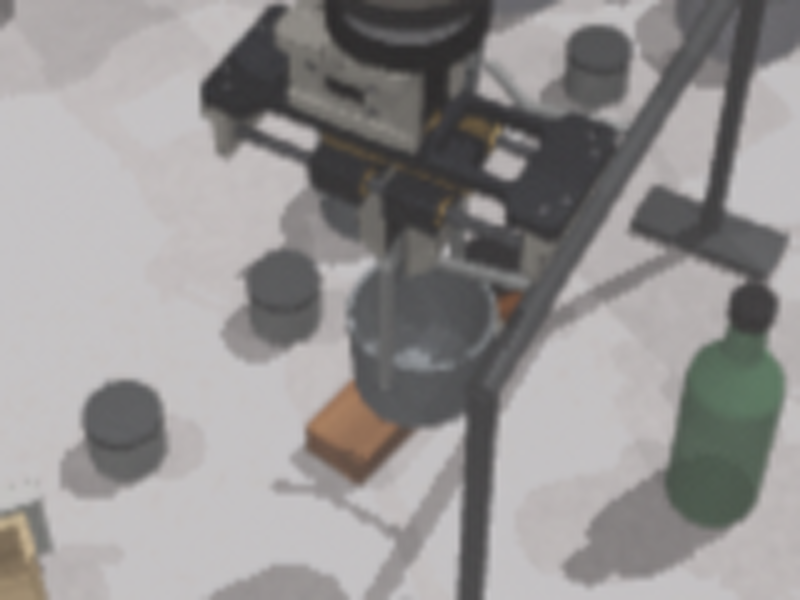

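View pics/t3z.png

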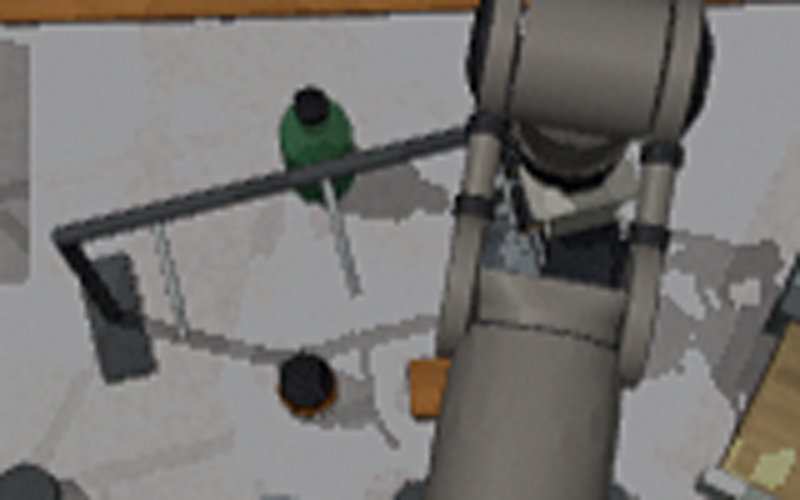

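Call:
{"name": "servo_tool", "arguments": {"angular": [[0,0,0],[0,0,0],[0,0,0],[0,0,0],[0,0,0],[0,0,0],[0,0,0],[0,0,0],[0,0,0],[0,0,0]], "slide": [[0,0,-3],[0,0,-7],[0,0,-12],[0,0,-17],[0,0,-21],[0,0,-25],[0,0,-28],[0,0,-29],[0,0,-29],[0,0,-29]], "grip": [-1,-1,-1,-1,-1,-1,-1,-1,-1,-1]}}

```text
time: 6.77
tool_pos: [659.6, -55.9, 277.9]
tcp_rot: [3.141, 0.0, 1.797]
contact_force: [-0.4, -0.3, -2.2]
grip_width: 8.1
```

Call:
{"name": "servo_tool", "arguments": {"angular": [[0,0,0],[0,0,0],[0,0,0],[0,0,0]], "slide": [[0,0,-1],[0,0,-2],[0,0,-2],[0,0,-2]], "grip": [-1,-1,-1,-1]}}

```text
time: 7.1
tool_pos: [659.5, -55.9, 275.7]
tcp_rot: [3.142, 0.0, 1.797]
contact_force: [-0.0, 0.2, -1.5]
grip_width: 7.8
```

```bash
python3 held.py p4 1
```

```text
7.1 [659.5 -55.9 275.7] [3.1 0.  1.8] 7.7717401130045065 [-0.   0.2 -1.5] [-0.1 -0.2 -0. ]
tcp px 310 221 crop 230 171
rim [18.6 -1. ] 188
```

View pics/p4z.png

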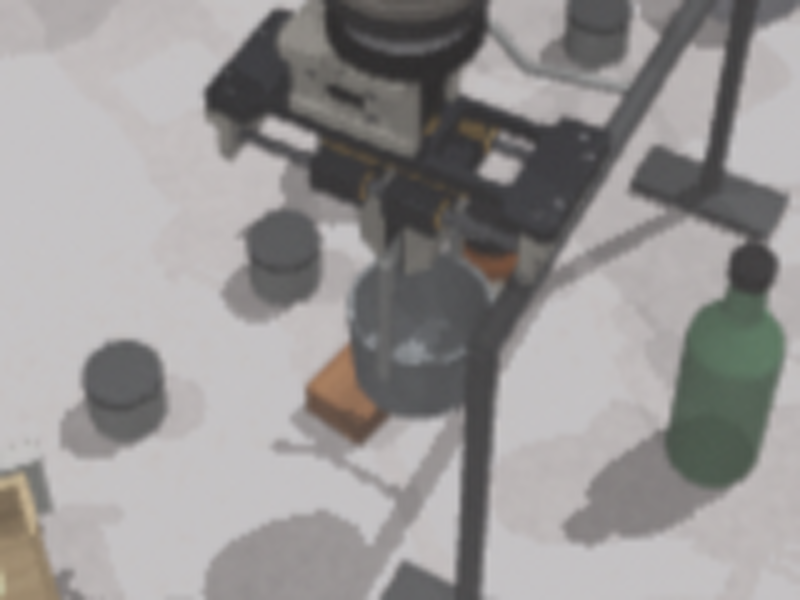

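Still bearing the full weight. Lower a little more, in 1 mm steps, watching the force.

Call:
{"name": "servo_tool", "arguments": {"angular": [[0,0,0],[0,0,0],[0,0,0]], "slide": [[0,0,-1],[0,0,-1.5],[0,0,-1.5]], "grip": [-1,-1,-1]}}

```text
time: 7.4
tool_pos: [659.7, -55.9, 274.4]
tcp_rot: [3.141, 0.0, 1.797]
contact_force: [0.4, -0.1, -0.0]
grip_width: 7.6
```

Call:
{"name": "servo_tool", "arguments": {"angular": [[0,0,0],[0,0,0],[0,0,0]], "slide": [[0,0,-1],[0,0,-1.5],[0,0,-1.5]], "grip": [-1,-1,-1]}}

```text
time: 7.65
tool_pos: [660.0, -55.9, 273.4]
tcp_rot: [3.14, 0.001, 1.797]
contact_force: [1.3, 0.6, 3.9]
grip_width: 8.0
```

Call:
{"name": "servo_tool", "arguments": {"angular": [[0,0,0],[0,0,0],[0,0,0],[0,0,0],[0,0,0],[0,0,0],[0,0,0],[0,0,0]], "slide": [[0,0,1],[0,0,1],[0,0,1],[0,0,1],[0,0,1],[0,0,1],[0,0,1],[0,0,1]], "grip": [-0.75,-0.65,-0.55,-0.45,-0.35,-0.25,-0.15,-0.15]}}

```text
time: 8.32
tool_pos: [659.5, -55.9, 273.7]
tcp_rot: [-3.142, -0.0, 1.797]
contact_force: [-0.4, 0.2, -0.2]
grip_width: 38.2
```

```bash
python3 held.py p5 1
```

```text
8.3167 [659.5 -55.9 273.7] [-3.1 -0.   1.8] 38.202621289002856 [-0.4  0.2 -0.2] [-0.  -0.2 -0. ]
tcp px 310 221 crop 230 171
bar pts 1 local x 24.587863116112626 24.587863116112626 y 11.128946083032055 ztop [20.7 20.7]
slope z/x [ 0.4 10.4] y/x [0.2 5.6]
rim [21.5 -2. ] 158held.py:11: RankWarning: Polyfit may be poorly conditioned
  if len(q): print('bar pts',len(q),'local x',q[:,0].min(),q[:,0].max(),'y',np.median(q[:,1]),'ztop',np.percentile(q[:,2],[50,90])); A=np.polyfit(q[:,0],q[:,2],1);print('slope z/x',A, 'y/x',np.polyfit(q[:,0],q[:,1],1))
held.py:11: RankWarning: Polyfit may be poorly conditioned
  if len(q): print('bar pts',len(q),'local x',q[:,0].min(),q[:,0].max(),'y',np.median(q[:,1]),'ztop',np.percentile(q[:,2],[50,90])); A=np.polyfit(q[:,0],q[:,2],1);print('slope z/x',A, 'y/x',np.polyfit(q[:,0],q[:,1],1))
```

View pics/p5z.png

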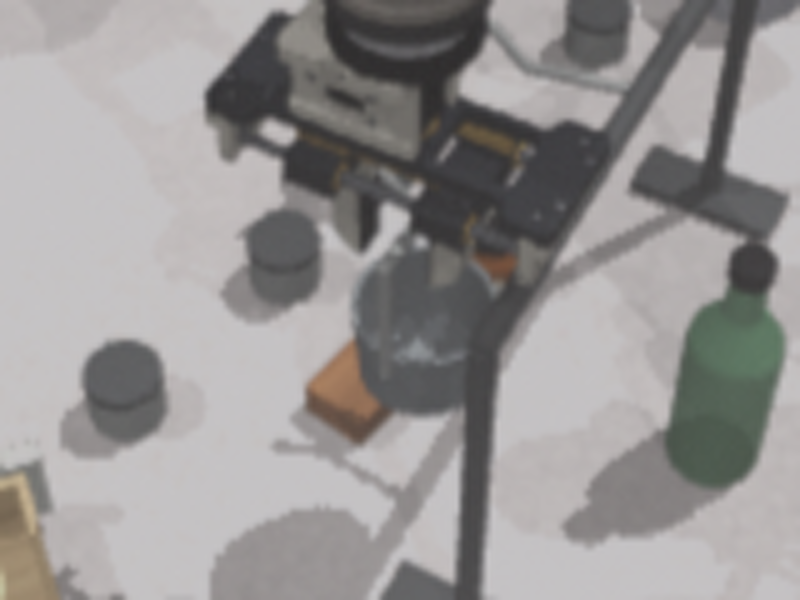

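Call:
{"name": "servo_tool", "arguments": {"angular": [[0,0,0],[0,0,0],[0,0,0],[0,0,0],[0,0,0],[0,0,0],[0,0,0],[0,0,0]], "slide": [[0,0,4],[0,0,12],[0,0,22],[0,0,34],[0,0,46],[0,0,56],[0,0,61],[0,0,61]], "grip": [-0.15,-0.15,-0.15,-0.15,-0.15,-0.15,-0.15,-0.15]}}

```text
time: 9.03
tool_pos: [660.1, -56.0, 337.1]
tcp_rot: [3.138, 0.002, 1.797]
contact_force: [0.1, 0.1, -0.2]
grip_width: 38.9
```

```bash
python3 held.py p6 1 2>/dev/null
```

```text
9.0333 [660.1 -56.  337.1] [3.1 0.  1.8] 38.934826738118 [ 0.1  0.1 -0.2] [-0.  -0.1 -0.1]
tcp px 310 206 crop 230 156
rim [16.8 -1. ] 19
```

View pics/p6z.png

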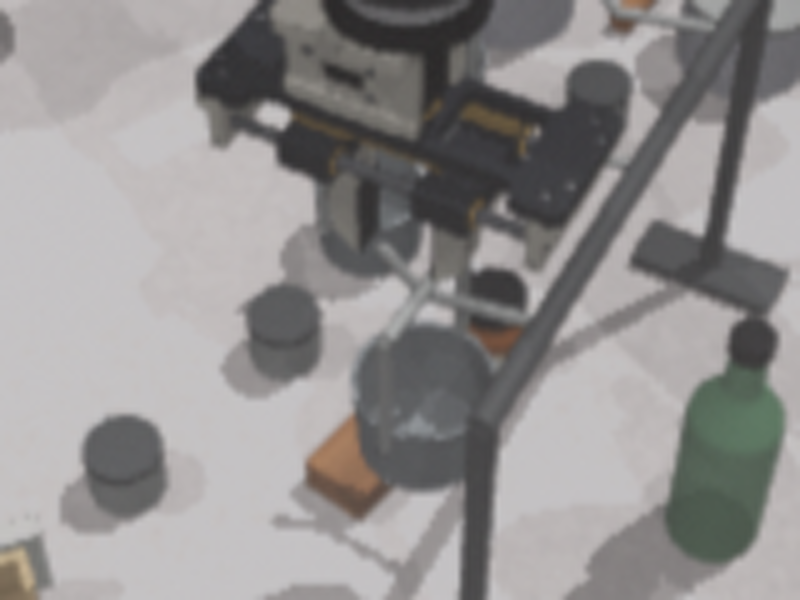

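Call:
{"name": "servo_tool", "arguments": {"angular": [[0,0,-3],[0,0,-6],[0,0,-9],[0,0,-12],[0,0,-15],[0,0,-18],[0,0,-20],[0,0,-22],[0,0,-22],[0,0,-22]], "slide": [[-12,8,0],[-36,25,0],[-64,48,0],[-92,75,-10],[-120,102,-30],[-148,128,-60],[-175,152,-90],[-200,175,-118],[-217,190,-138],[-222.5,195.5,-145]], "grip": [0,0,0,0,0.1,0.1,0.1,0.1,0.1,0.1]}}

```text
time: 9.92
tool_pos: [431.5, 141.2, 186.2]
tcp_rot: [-3.134, 0.002, 1.414]
contact_force: [-0.4, 0.3, 0.4]
grip_width: 50.4
```

```bash
python3 held.py p7 1 2>/dev/null
```

```text
9.9167 [431.5 141.2 186.2] [-3.1  0.   1.4] 50.39822752459259 [-0.4  0.3  0.4] [-0.1 -0.1  0. ]
tcp px 297 169 crop 217 119
rim [21.8 -7.9] 22
```

View pics/p7.png

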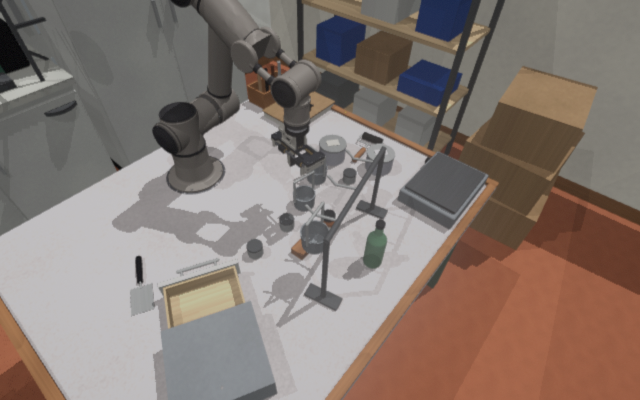

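Call:
{"name": "servo_tool", "arguments": {"angular": [[0,0,0],[0,0,0],[0,0,0],[0,0,0],[0,0,0],[0,0,0],[0,0,0],[0,0,0],[0,0,0],[0,0,0]], "slide": [[0,0,0],[0,0,0],[0,0,-10],[0,0,-25],[0,0,-42],[0,0,-57],[0,0,-63],[0,0,-63],[0,0,-63],[0,0,-63]], "grip": [0.1,0.1,0.1,0.1,0.1,0.1,0.1,0.1,0.1,0.1]}}

```text
time: 10.8
tool_pos: [438.2, 139.4, 127.8]
tcp_rot: [3.139, -0.001, 1.412]
contact_force: [0.3, 0.0, 0.1]
grip_width: 50.3
```

```bash
python3 held.py p8 1 2>/dev/null
```

```text
10.8 [438.2 139.4 127.8] [ 3.1 -0.   1.4] 50.34115888062321 [0.3 0.  0.1] [ 0.  -0.1  0. ]
tcp px 298 182 crop 218 132
rim [22.1  0.7] 116
```

View pics/p8z.png

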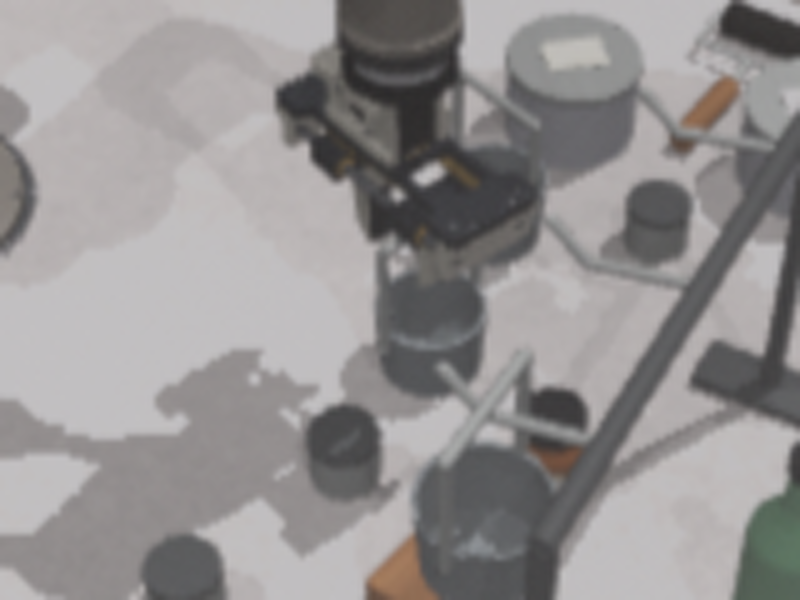

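Call:
{"name": "servo_tool", "arguments": {"angular": [[0,0,0],[0,0,0],[0,0,0],[0,0,0],[0,0,0],[0,0,0],[0,0,0],[0,0,0],[0,0,0],[0,0,0]], "slide": [[0,0,0],[0,0,0],[0,0,0],[0,0,0],[0,0,0],[0,0,0],[0,0,0],[0,0,0],[0,0,0],[0,0,2]], "grip": [-1,-1,-1,-1,-1,-1,-1,-1,-1,-1]}}

```text
time: 11.68
tool_pos: [436.7, 139.5, 128.4]
tcp_rot: [-3.141, 0.0, 1.413]
contact_force: [-0.5, 0.1, -2.3]
grip_width: 7.7
```

Call:
{"name": "servo_tool", "arguments": {"angular": [[0,0,0],[0,0,0],[0,0,2],[0,0,5],[0,0,8],[0,0,11],[0,0,14],[0,0,16],[0,0,18],[0,0,20]], "slide": [[0,0,6],[0,0,18],[3,-2,38],[12,-7,60],[24,-14,84],[40,-24,108],[56,-34,130],[72,-44,150],[88,-53,164],[102,-62,172]], "grip": [-1,-1,-1,-1,-1,-1,-1,-1,-1,-1]}}

```text
time: 12.52
tool_pos: [540.4, 77.0, 303.3]
tcp_rot: [3.138, 0.001, 1.763]
contact_force: [0.5, 0.9, -2.3]
grip_width: 7.8
```

Call:
{"name": "servo_tool", "arguments": {"angular": [[0,0,1],[0,0,2],[0,0,2],[0,0,2],[0,0,2],[0,0,2],[0,0,2],[0,0,2]], "slide": [[13,-8,3],[23,-14,5],[30,-18,6],[33.8,-20.4,6],[33.8,-20.4,6],[33.8,-20.4,6],[33.8,-20.4,6],[33.8,-20.4,6]], "grip": [-1,-1,-1,-1,-1,-1,-1,-1]}}

```text
time: 13.18
tool_pos: [572.4, 57.6, 306.8]
tcp_rot: [-3.141, -0.0, 1.797]
contact_force: [0.6, 0.0, -1.9]
grip_width: 8.1
```

```bash
python3 held.py p9 1 2>/dev/null
```

```text
13.1833 [572.4  57.6 306.8] [-3.1 -0.   1.8] 8.07291449631038 [ 0.6  0.  -1.9] [-0.1 -0.2  0.1]
tcp px 313 175 crop 233 125
rim [20.  -0.8] 221
```

View pics/p9z.png

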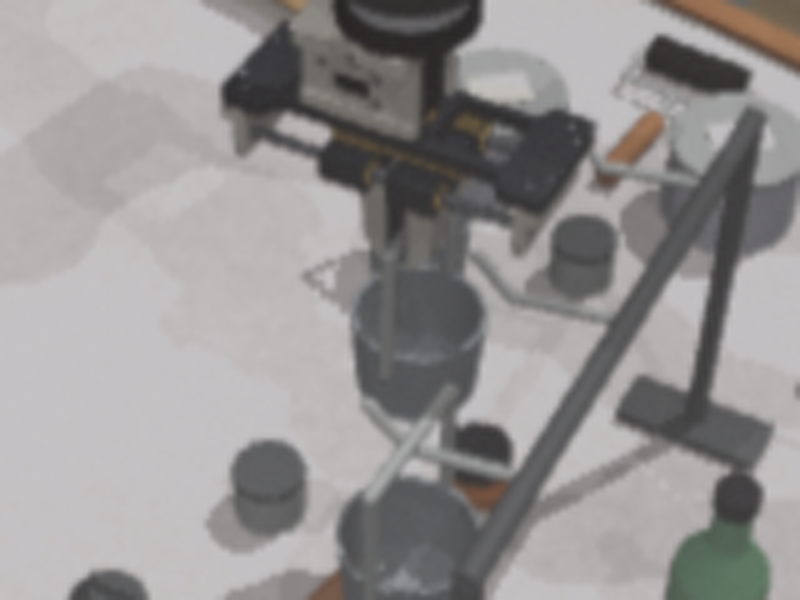

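Call:
{"name": "servo_tool", "arguments": {"angular": [[0,0,0],[0,0,0],[0,0,0],[0,0,0],[0,0,0],[0,0,0],[0,0,0],[0,0,0],[0,0,0],[0,0,0]], "slide": [[4,1,0],[10,2.3,0],[18,4.1,0],[27,6.1,0],[36,8.2,0],[45,10.2,0],[52,11.8,0],[57,13,0],[58.5,13.3,0],[58.5,13.3,0]], "grip": [-1,-1,-1,-1,-1,-1,-1,-1,-1,-1]}}

```text
time: 14.07
tool_pos: [631.6, 70.6, 306.4]
tcp_rot: [-3.141, -0.0, 1.797]
contact_force: [0.7, 0.1, -1.7]
grip_width: 8.0
```

```bash
python3 held.py p10 1 2>/dev/null
```

```text
14.0667 [631.6  70.6 306.4] [-3.1 -0.   1.8] 8.002276121645169 [ 0.7  0.1 -1.7] [-0.1 -0.1  0. ]
tcp px 332 182 crop 252 132
rim [19.7 -0.8] 211
```

View pics/p10z.png

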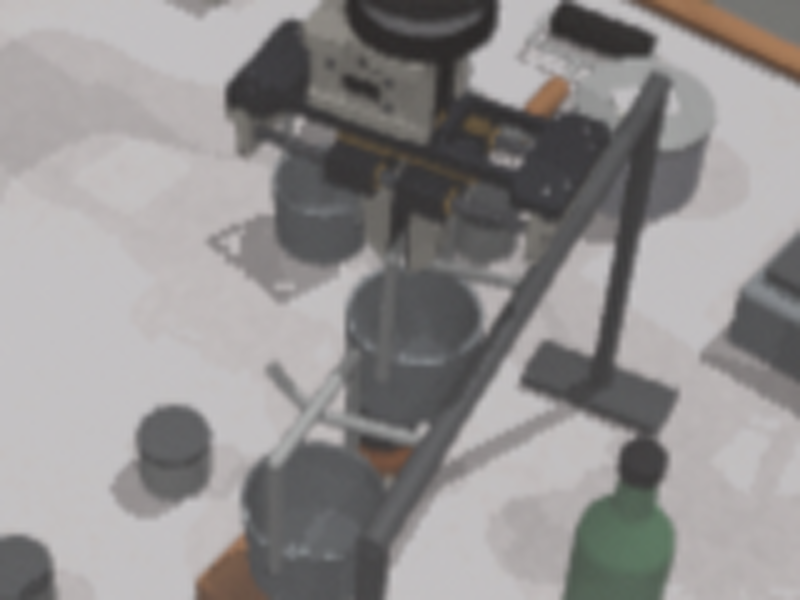

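Call:
{"name": "servo_tool", "arguments": {"angular": [[0,0,0],[0,0,0],[0,0,0],[0,0,0],[0,0,0],[0,0,0],[0,0,0],[0,0,0],[0,0,0],[0,0,0]], "slide": [[0,0,-3],[0,0,-7],[0,0,-12],[0,0,-17],[0,0,-21],[0,0,-25],[0,0,-29],[0,0,-31],[0,0,-31],[0,0,-31]], "grip": [-1,-1,-1,-1,-1,-1,-1,-1,-1,-1]}}

```text
time: 14.95
tool_pos: [631.4, 70.5, 275.7]
tcp_rot: [3.142, 0.0, 1.797]
contact_force: [-0.3, -0.3, -1.7]
grip_width: 8.0
```

Call:
{"name": "servo_tool", "arguments": {"angular": [[0,0,0],[0,0,0],[0,0,0]], "slide": [[0,0,-1],[0,0,-1.5],[0,0,-1.5]], "grip": [-1,-1,-1]}}

```text
time: 15.2
tool_pos: [631.4, 70.5, 274.3]
tcp_rot: [3.141, 0.0, 1.797]
contact_force: [-0.1, 0.8, -2.5]
grip_width: 7.5
```

Call:
{"name": "servo_tool", "arguments": {"angular": [[0,0,0],[0,0,0],[0,0,0]], "slide": [[0,0,-1],[0,0,-1.5],[0,0,-1.5]], "grip": [-1,-1,-1]}}

```text
time: 15.45
tool_pos: [631.7, 70.5, 273.2]
tcp_rot: [3.14, 0.0, 1.797]
contact_force: [0.7, 0.6, 1.1]
grip_width: 7.9
```

```bash
python3 held.py p11 1 2>/dev/null
```

```text
15.45 [631.7  70.5 273.2] [3.1 0.  1.8] 7.883131739268597 [0.7 0.6 1.1] [-0.  -0.3 -0. ]
tcp px 331 191 crop 251 141
rim [21.1 -0.8] 156
```

Contact at the expected height; release.

Call:
{"name": "servo_tool", "arguments": {"angular": [[0,0,0],[0,0,0],[0,0,0],[0,0,0],[0,0,0],[0,0,0],[0,0,0],[0,0,0]], "slide": [[0,0,0],[0,0,0],[0,0,0],[0,0,0],[0,0,0],[0,0,0],[0,0,0],[0,0,0]], "grip": [-0.75,-0.65,-0.55,-0.45,-0.35,-0.25,-0.15,-0.15]}}

```text
time: 16.17
tool_pos: [631.3, 70.5, 272.7]
tcp_rot: [3.142, 0.0, 1.797]
contact_force: [0.4, 0.0, -0.6]
grip_width: 38.1
```

Call:
{"name": "servo_tool", "arguments": {"angular": [[0,0,0],[0,0,0],[0,0,0],[0,0,0],[0,0,0],[0,0,0],[0,0,0],[0,0,0]], "slide": [[0,0,4],[0,0,12],[0,0,22],[0,0,34],[0,0,46],[0,0,56],[0,0,61],[0,0,61]], "grip": [-0.15,-0.15,-0.15,-0.15,-0.15,-0.15,-0.15,-0.15]}}

```text
time: 16.83
tool_pos: [631.9, 70.5, 336.0]
tcp_rot: [3.138, 0.001, 1.797]
contact_force: [0.2, 0.2, 1.2]
grip_width: 39.2
```

```bash
python3 held.py p12 1 2>/dev/null
```

```text
16.8333 [631.9  70.5 336. ] [3.1 0.  1.8] 39.18929164893037 [0.2 0.2 1.2] [ 0.  -0.1 -0.1]
tcp px 333 175 crop 253 125
rim [19.5 -1.9] 21
```

View pics/p12z.png

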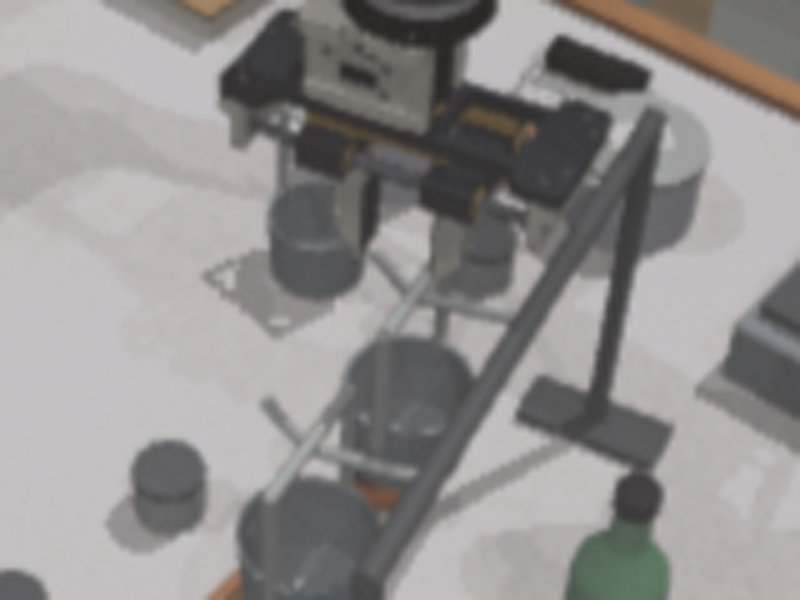

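Call:
{"name": "servo_tool", "arguments": {"angular": [[0,0,3],[0,0,8],[0,0,14],[0,0,20],[0,0,26],[0,0,32],[0,0,38],[0,0,44],[0,0,50],[0,0,56]], "slide": [[-12,4,0],[-36,18,0],[-62,42,0],[-88,72,-5],[-114,102,-20],[-138,128,-40],[-160,152,-60],[-180,175,-80],[-197,194,-95],[-210,210,-108]], "grip": [0,0,0,0,0.1,0.1,0.1,0.1,0.1,0.1]}}

```text
time: 17.72
tool_pos: [418.9, 281.4, 224.1]
tcp_rot: [-3.14, -0.002, 2.78]
contact_force: [-0.2, 0.8, 0.1]
grip_width: 50.3
```

Call:
{"name": "servo_tool", "arguments": {"angular": [[0,0,5],[0,0,9],[0,0,12],[0,0,14],[0,0,14],[0,0,14],[0,0,14]], "slide": [[-7,7,-12],[-10.5,11,-24],[-11.5,13.3,-34],[-11.5,13.3,-36],[-11.5,13.3,-36],[-11.5,13.3,-36],[-11.5,13.3,-36]], "grip": [0.1,0.1,0.1,0.1,0.1,0.1,0.1]}}

```text
time: 18.3
tool_pos: [410.0, 293.7, 189.9]
tcp_rot: [3.141, 0.0, 3.017]
contact_force: [-0.3, -0.4, 0.4]
grip_width: 50.4
```

```bash
python3 held.py p13 1 2>/dev/null
```

```text
18.3 [410.  293.7 189.9] [3.1 0.  3. ] 50.40170417282065 [-0.3 -0.4  0.4] [ 0.1 -0.1 -0. ]
tcp px 321 144 crop 241 94
rim [20.2  0.1] 13
```

View pics/p13z.png

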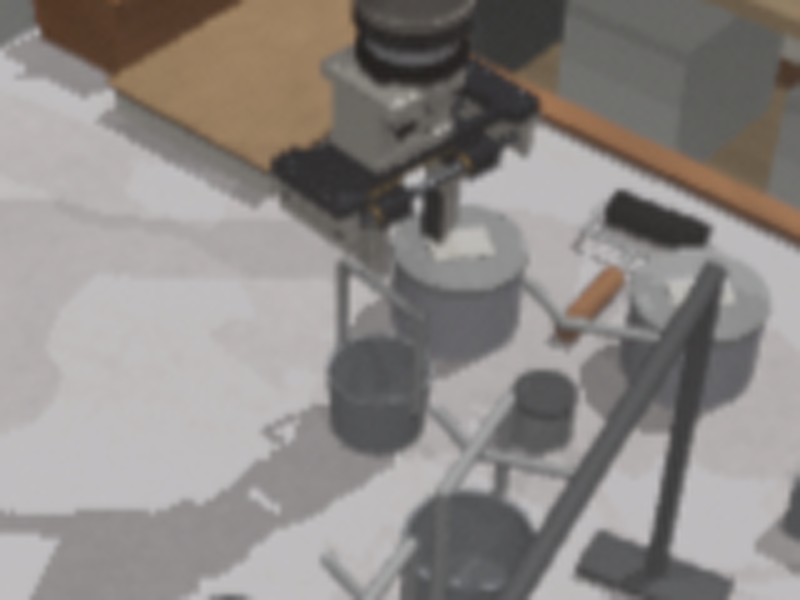

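Call:
{"name": "servo_tool", "arguments": {"angular": [[0,0,0],[0,0,0],[0,0,0],[0,0,0],[0,0,0],[0,0,0],[0,0,0]], "slide": [[0,0,-10],[0,0,-25],[0,0,-42],[0,0,-57],[0,0,-63],[0,0,-63],[0,0,-63]], "grip": [0.1,0.1,0.1,0.1,0.1,0.1,0.1]}}

```text
time: 18.93
tool_pos: [410.2, 293.8, 127.2]
tcp_rot: [3.141, 0.0, 3.018]
contact_force: [-0.6, -0.1, 0.1]
grip_width: 50.6
```

```bash
python3 held.py p14 1 2>/dev/null
```

```text
18.9333 [410.2 293.8 127.2] [3.1 0.  3. ] 50.5515886443682 [-0.6 -0.1  0.1] [ 0.1 -0.2 -0. ]
tcp px 320 157 crop 240 107
rim [22.7 -0.9] 125
```

View pics/p14z.png

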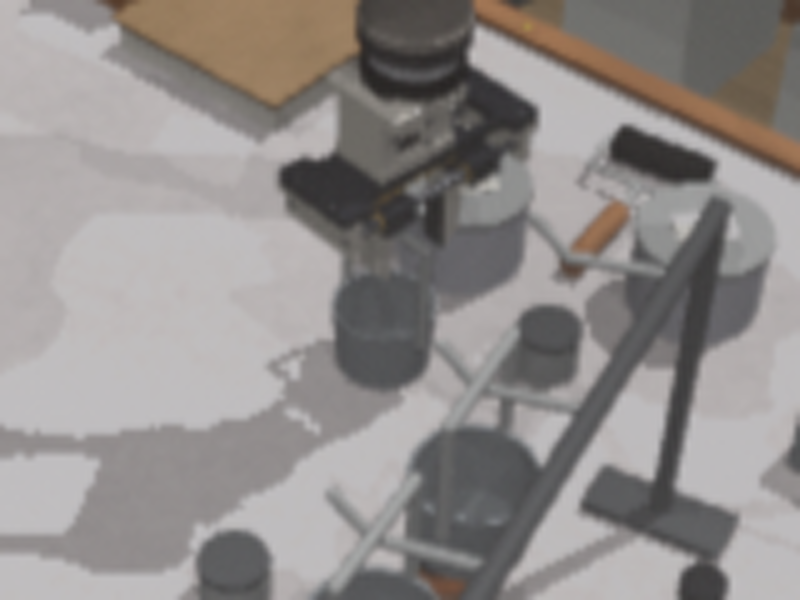

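Call:
{"name": "servo_tool", "arguments": {"angular": [[0,0,0],[0,0,0],[0,0,0],[0,0,0],[0,0,0],[0,0,0],[0,0,0],[0,0,0],[0,0,0],[0,0,0]], "slide": [[0,0,0],[0,0,0],[0,0,0],[0,0,0],[0,0,0],[0,0,0],[0,0,0],[0,0,0],[0,0,0],[0,0,2]], "grip": [-1,-1,-1,-1,-1,-1,-1,-1,-1,-1]}}

```text
time: 19.82
tool_pos: [409.5, 293.6, 128.3]
tcp_rot: [-3.141, -0.001, 3.019]
contact_force: [0.3, -0.1, -0.9]
grip_width: 8.0
```

Call:
{"name": "servo_tool", "arguments": {"angular": [[0,0,0],[0,0,-2],[0,0,-5],[0,0,-9],[0,0,-13],[0,0,-17],[0,0,-21],[0,0,-26],[0,0,-31],[0,0,-36]], "slide": [[0,0,6],[0,0,18],[3,-2,38],[10,-7,60],[20,-14,84],[32,-24,108],[45,-35,130],[58,-46,150],[71,-57,164],[84,-68,172]], "grip": [-1,-1,-1,-1,-1,-1,-1,-1,-1,-1]}}

```text
time: 20.65
tool_pos: [494.7, 225.3, 303.3]
tcp_rot: [3.139, 0.002, 2.386]
contact_force: [-0.1, 0.8, -1.4]
grip_width: 8.0
```

Call:
{"name": "servo_tool", "arguments": {"angular": [[0,0,-5],[0,0,-10],[0,0,-15],[0,0,-20],[0,0,-25],[0,0,-29],[0,0,-32],[0,0,-34],[0,0,-34],[0,0,-34]], "slide": [[12,-10,3],[23,-19,5],[33,-27,6],[41,-34,6],[46,-39,6],[49.5,-41.5,6],[50.3,-41.9,6],[50.3,-41.9,6],[50.3,-41.9,6],[50.3,-41.9,6]], "grip": [-1,-1,-1,-1,-1,-1,-1,-1,-1,-1]}}

```text
time: 21.48
tool_pos: [543.9, 183.8, 306.8]
tcp_rot: [-3.141, 0.0, 1.798]
contact_force: [-0.0, -0.6, -1.9]
grip_width: 7.5
```

```bash
python3 held.py p15 1 2>/dev/null
```

```text
21.4833 [543.9 183.8 306.8] [-3.1  0.   1.8] 7.5488858386165045 [-0.  -0.6 -1.9] [-0.1 -0.1  0.1]
tcp px 333 149 crop 253 99
rim [21.4 -4.2] 203
```

View pics/p15z.png

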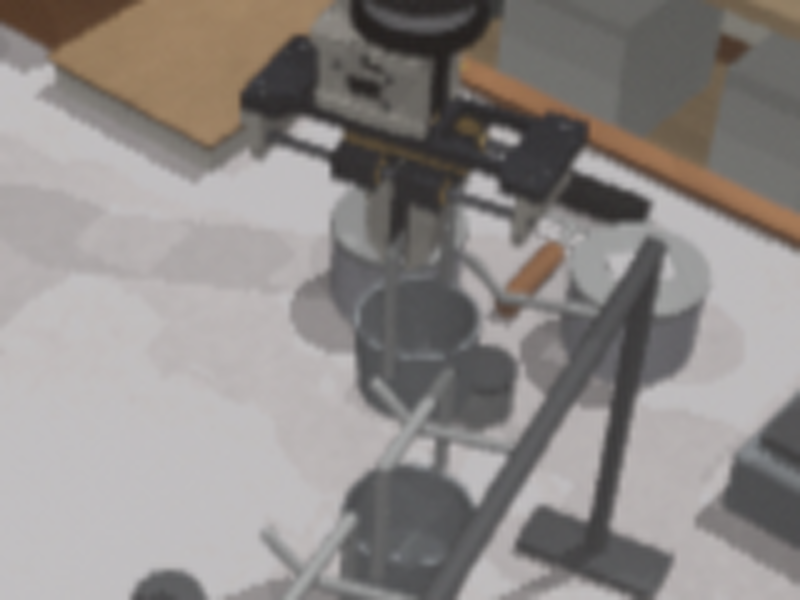

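Call:
{"name": "servo_tool", "arguments": {"angular": [[0,0,0],[0,0,0],[0,0,0],[0,0,0],[0,0,0],[0,0,0],[0,0,0],[0,0,0],[0,0,0],[0,0,0]], "slide": [[4,1,0],[10,2.3,0],[18,4.1,0],[27,6.1,0],[36,8.2,0],[45,10.2,0],[52,11.8,0],[57,13,0],[58.5,13.3,0],[58.5,13.3,0]], "grip": [-1,-1,-1,-1,-1,-1,-1,-1,-1,-1]}}

```text
time: 22.37
tool_pos: [602.9, 197.2, 306.4]
tcp_rot: [-3.141, 0.0, 1.797]
contact_force: [0.3, -0.3, -2.0]
grip_width: 7.9
```

```bash
python3 held.py p16 1 2>/dev/null
```

```text
22.3667 [602.9 197.2 306.4] [-3.1  0.   1.8] 7.929147150161322 [ 0.3 -0.3 -2. ] [-0.  -0.1 -0. ]
tcp px 351 156 crop 271 106
rim [21.1 -4.1] 194
```

View pics/p16z.png

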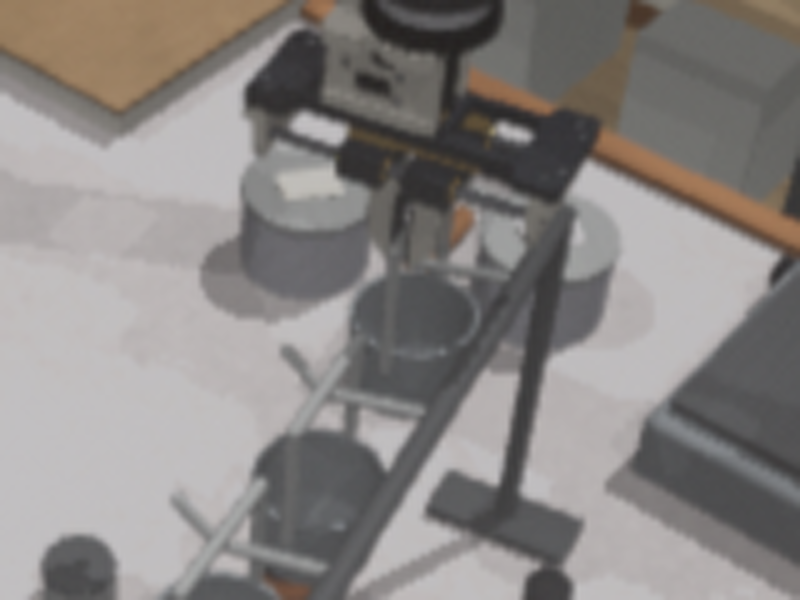

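Call:
{"name": "servo_tool", "arguments": {"angular": [[0,0,0],[0,0,0],[0,0,0],[0,0,0],[0,0,0],[0,0,0],[0,0,0],[0,0,0],[0,0,0],[0,0,0]], "slide": [[0,0,-3],[0,0,-7],[0,0,-12],[0,0,-17],[0,0,-21],[0,0,-25],[0,0,-29],[0,0,-31],[0,0,-32],[0,0,-32]], "grip": [-1,-1,-1,-1,-1,-1,-1,-1,-1,-1]}}

```text
time: 23.25
tool_pos: [602.6, 197.2, 274.5]
tcp_rot: [-3.141, -0.0, 1.797]
contact_force: [-0.1, 0.3, -2.6]
grip_width: 8.1
```

Call:
{"name": "servo_tool", "arguments": {"angular": [[0,0,0],[0,0,0],[0,0,0]], "slide": [[0,0,-1],[0,0,-2],[0,0,-2]], "grip": [-1,-1,-1]}}

```text
time: 23.5
tool_pos: [602.9, 197.2, 273.1]
tcp_rot: [3.14, 0.0, 1.797]
contact_force: [-0.2, -0.2, 0.8]
grip_width: 7.7
```

Call:
{"name": "servo_tool", "arguments": {"angular": [[0,0,0],[0,0,0],[0,0,0],[0,0,0],[0,0,0],[0,0,0],[0,0,0],[0,0,0]], "slide": [[0,0,0],[0,0,0],[0,0,0],[0,0,0],[0,0,0],[0,0,0],[0,0,0],[0,0,0]], "grip": [-0.75,-0.65,-0.55,-0.45,-0.35,-0.25,-0.15,-0.15]}}

```text
time: 24.17
tool_pos: [602.6, 197.2, 272.7]
tcp_rot: [-3.142, 0.0, 1.797]
contact_force: [0.3, 0.6, -1.2]
grip_width: 38.4
```

Call:
{"name": "servo_tool", "arguments": {"angular": [[0,0,0],[0,0,0],[0,0,0],[0,0,0],[0,0,0],[0,0,0],[0,0,0],[0,0,0]], "slide": [[0,0,4],[0,0,12],[0,0,22],[0,0,34],[0,0,46],[0,0,56],[0,0,61],[0,0,61]], "grip": [-0.15,-0.15,-0.15,-0.15,-0.15,-0.15,-0.15,-0.15]}}

```text
time: 24.83
tool_pos: [603.2, 197.3, 336.0]
tcp_rot: [3.138, 0.0, 1.797]
contact_force: [-0.9, 0.2, -0.5]
grip_width: 38.9
```

```bash
cat > tins.py <<'E'
from bars import *
c=cap('scene',sys.argv[1]+'.png'); zoom(c,sys.argv[1]+'z.png',230,390,120,270,4)
W=clean(c)
T=W[(W[:,2]>38)&(W[:,2]<52)&(W[:,0]>330)&(W[:,0]<700)]
for a in sys.argv[2:]:
    x,y=map(float,a.split(',')); q=near(T,x,y,75); q=q[q[:,2]>43]
    if len(q)<20: print(a,'few',len(q)); continue
    m=np.median(q[:,:2],0); q=q[np.hypot(*(q[:,:2]-m).T)<40]
    print(a,'mean',q.mean(0),'mid',(q.max(0)+q.min(0))/2,'size',np.ptp(q,axis=0),len(q))
E
python3 tins.py q1 491,375 466,41 466,-109; python3 held.py p17 1 2>/dev/null
```

```text
491,375 few 0
466,41 mean [467.6  41.5  46.6] mid [466.6  42.   47.3] size [50.8 52.1  8.5] 130
466,-109 mean [ 466.2 -109.5   46.6] mid [ 465.7 -109.4   47.3] size [50.9 51.4  8.6] 166
24.8833 [602.9 197.3 334.7] [3.1 0.  1.8] 38.92572084528 [-0.4  0.3  0.1] [-0.  -0.1  0. ]
tcp px 352 148 crop 272 98
rim [20.9 -2.9] 27
```

View pics/q1z.png

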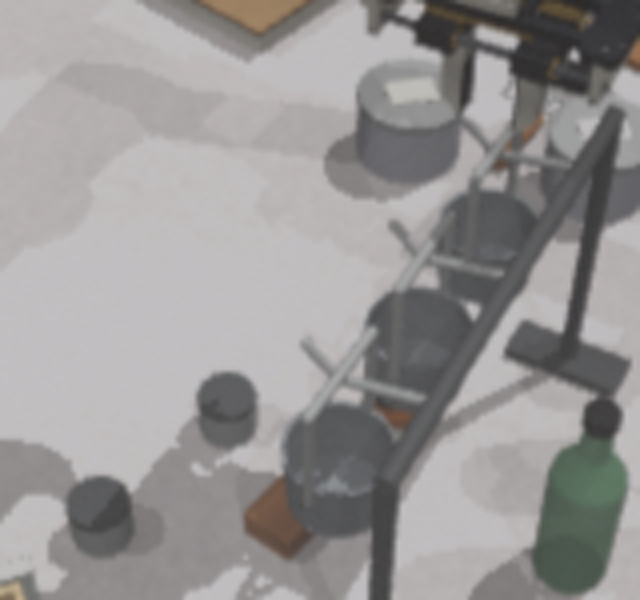

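Call:
{"name": "servo_tool", "arguments": {"angular": [[0,0,0],[0,0,-5],[0,0,-10],[0,0,-15],[0,0,-20],[0,0,-26],[0,0,-32],[0,0,-37],[0,0,-40],[0,0,-41]], "slide": [[-15,-2,0],[-40,-10,0],[-68,-26,0],[-92,-48,-20],[-112,-72,-50],[-125,-98,-88],[-132,-122,-128],[-136,-142,-168],[-136.4,-153,-198],[-136.4,-155.7,-213.7]], "grip": [-0.15,-0.15,0,0.5,1,1,1,1,1,1]}}

```text
time: 25.77
tool_pos: [463.3, 39.8, 116.4]
tcp_rot: [-3.137, 0.003, 1.077]
contact_force: [-0.0, 0.2, 0.0]
grip_width: 87.6
```

Call:
{"name": "servo_tool", "arguments": {"angular": [[0,0,0],[0,0,0],[0,0,0]], "slide": [[0,0,0],[0,0,0],[0,0,0]], "grip": [1,1,1]}}

```text
time: 26.02
tool_pos: [467.3, 41.8, 121.3]
tcp_rot: [3.14, -0.001, 1.082]
contact_force: [-0.1, 0.2, 0.0]
grip_width: 91.8
```

```bash
python3 held.py p18 1 2>/dev/null; python3 tins.py q2 466,-109
```

```text
26.0167 [467.3  41.8 121.3] [ 3.1 -0.   1.1] 91.83693281603293 [-0.1  0.2  0. ] [-0.  -0.1  0. ]
tcp px 285 204 crop 205 154
rim [25.6 20.9] 132
466,-109 mean [ 466.2 -109.2   46.6] mid [ 465.6 -109.1   47.3] size [52.2 51.6  8.5] 173
```

View pics/p18z.png

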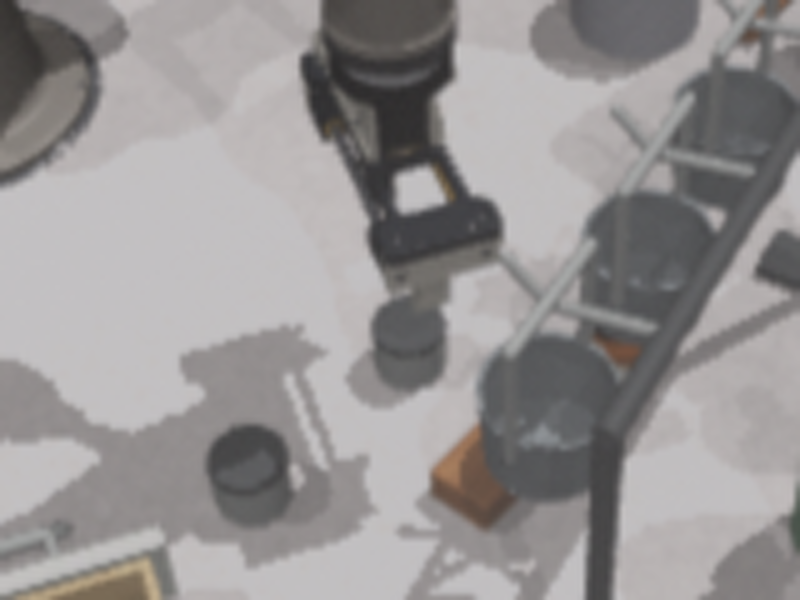

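Call:
{"name": "servo_tool", "arguments": {"angular": [[0,0,0],[0,0,0],[0,0,0],[0,0,0],[0,0,0],[0,0,0],[0,0,0],[0,0,0],[0,0,0],[0,0,0]], "slide": [[0,0,-15],[0,0,-40],[0,0,-65],[0,0,-86],[0,0,-98],[0,0,-102],[0,0,-102],[0,0,-102],[0,0,-102],[0,0,-102]], "grip": [1,1,1,1,1,1,1,-1,-1,-1]}}

```text
time: 26.95
tool_pos: [467.1, 41.5, 19.2]
tcp_rot: [3.139, -0.001, 1.081]
contact_force: [-0.8, -0.3, 0.1]
grip_width: 76.5
```

Call:
{"name": "servo_tool", "arguments": {"angular": [[0,0,0],[0,0,0],[0,0,0],[0,0,0],[0,0,0],[0,0,0],[0,0,0],[0,0,0],[0,0,0],[0,0,0]], "slide": [[0,0,0],[0,0,0],[0,0,0],[0,0,0],[0,0,4],[0,0,15],[0,0,35],[0,0,60],[0,0,85],[0,0,100]], "grip": [-1,-1,-1,-1,-1,-1,-1,-1,-1,-1]}}

```text
time: 27.78
tool_pos: [467.0, 41.4, 120.4]
tcp_rot: [3.139, -0.001, 1.081]
contact_force: [0.7, 0.1, -2.5]
grip_width: 52.2
```

Call:
{"name": "servo_tool", "arguments": {"angular": [[0,0,0],[0,0,0],[0,0,0],[0,0,0],[0,0,0],[0,0,0],[0,0,0],[0,0,0],[0,0,0],[0,0,0]], "slide": [[0,-6,10],[0,-20,20],[0,-42,20],[0,-72,20],[0,-105,20],[0,-140,20],[0,-175,20],[0,-210,20],[0,-245,20],[0,-280,20]], "grip": [-1,-1,-1,-1,-1,-1,-1,-1,-1,-1]}}

```text
time: 28.62
tool_pos: [465.8, -240.2, 138.2]
tcp_rot: [-3.141, -0.0, 1.081]
contact_force: [1.2, -0.2, -1.0]
grip_width: 51.7
```

Call:
{"name": "servo_tool", "arguments": {"angular": [[0,0,0],[0,0,0],[0,0,0],[0,0,0],[0,0,0],[0,0,0],[0,0,0],[0,0,0],[0,0,0]], "slide": [[0,-35,0],[0,-68,0],[0,-98,0],[0,-122,0],[0,-138,0],[0.7,-147.5,0],[0.7,-147.5,0],[0.7,-147.5,0],[0.7,-147.5,0]], "grip": [-1,-1,-1,-1,-1,-1,-1,-1,-1]}}

```text
time: 29.37
tool_pos: [467.0, -384.7, 137.9]
tcp_rot: [-3.141, -0.001, 1.082]
contact_force: [0.1, 0.1, -1.4]
grip_width: 52.0
```

```bash
python3 held.py p19 1 2>/dev/null; python3 tins.py q3 466,-109; python3 - <<'E'
from h import *
cap('top','t4.png')
E
```

```text
29.3667 [ 467.  -384.7  137.9] [-3.1 -0.   1.1] 52.032289809800986 [ 0.1  0.1 -1.4] [-0.  -0.  -0.1]
tcp px 174 289 crop 94 239
rim [44.5 95.5] 51
466,-109 mean [ 466.2 -108.9   46.3] mid [ 466.1 -108.8   47.3] size [52.1 51.3  8.5] 168
```

View pics/p19z.png

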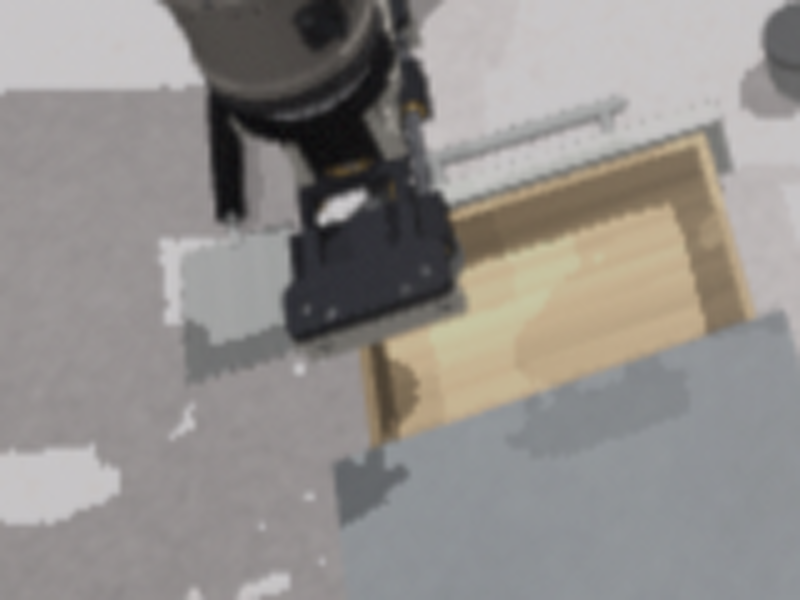

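View pics/t4.png

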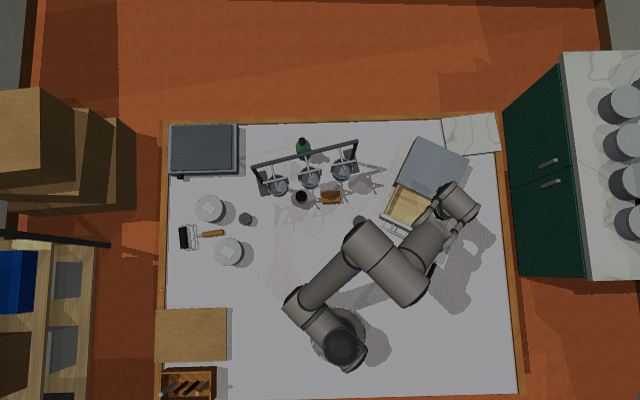

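Call:
{"name": "servo_tool", "arguments": {"angular": [[0,0,0],[0,0,0],[0,0,0],[0,0,0],[0,0,0],[0,0,0],[0,0,0],[0,0,0],[0,0,0],[0,0,0]], "slide": [[0,0,-10],[0,0,-25],[0,0,-43],[0,0,-60],[0,0,-75],[0,0,-86],[0,0,-93],[0,0,-96],[0,0,-96],[0,0,-96]], "grip": [-1,-1,-1,-1,-1,-1,-1,-1,-1,-1]}}

```text
time: 30.35
tool_pos: [467.3, -386.3, 42.6]
tcp_rot: [3.14, 0.0, 1.081]
contact_force: [0.2, -0.1, -1.0]
grip_width: 52.4
```

```bash
python3 held.py p20 1 2>/dev/null
```

```text
30.35 [ 467.3 -386.3   42.6] [3.1 0.  1.1] 52.38753863548205 [ 0.2 -0.1 -1. ] [-0.  -0.1 -0. ]
tcp px 183 306 crop 103 256
bar pts 1 local x 23.63956349644516 23.63956349644516 y 12.906386644901605 ztop [22.7 22.7]
slope z/x [ 0.5 11.3] y/x [0.3 6.5]
```

View pics/p20z.png

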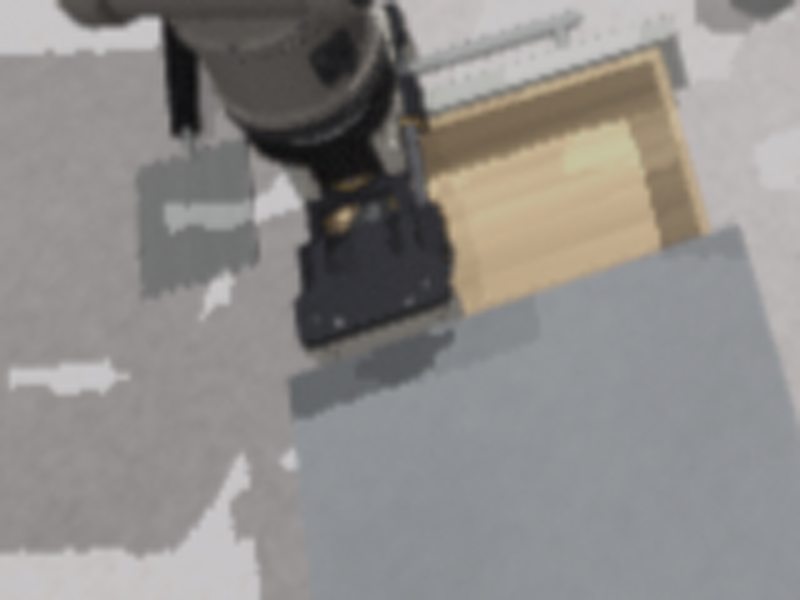

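Lower another 1.5 mm, release, rise.

Call:
{"name": "servo_tool", "arguments": {"angular": [[0,0,0],[0,0,0],[0,0,0],[0,0,0],[0,0,0],[0,0,0],[0,0,0]], "slide": [[0,0,-1],[0,0,-1.5],[0,0,-1.5],[0,0,-1.5],[0,0,-1.5],[0,0,-1.5],[0,0,-1.5]], "grip": [-1,-1,0.2,0.3,0.42,0.42,0.42]}}

```text
time: 30.98
tool_pos: [467.0, -386.1, 40.7]
tcp_rot: [3.141, 0.0, 1.081]
contact_force: [0.0, -0.1, 0.0]
grip_width: 64.5
```

Call:
{"name": "servo_tool", "arguments": {"angular": [[0,0,0],[0,0,0],[0,0,0],[0,0,0],[0,0,0],[0,0,0],[0,0,0],[0,0,0],[0,0,0],[0,0,0]], "slide": [[0,0,5],[0,0,15],[0,0,30],[0,0,50],[0,0,70],[0,20,90],[0,48,98],[0,80,98],[0,114,98],[0,148,98]], "grip": [0.42,0.42,0.42,0.42,0.42,0.8,1,1,1,1]}}

```text
time: 31.82
tool_pos: [466.9, -237.0, 139.9]
tcp_rot: [3.14, 0.0, 1.08]
contact_force: [0.5, 1.0, 0.3]
grip_width: 90.4
```

```bash
python3 tins.py q4 466,-109; python3 - <<'E'
from h import *
import sys
c=cap('scene','s5.png'); zoom(c,'s5z.png',130,290,220,340,5)
E
```

```text
466,-109 mean [ 466.2 -109.5   46.2] mid [ 466.9 -108.8   47.2] size [51.6 51.4  8.3] 171
```

View pics/s5z.png

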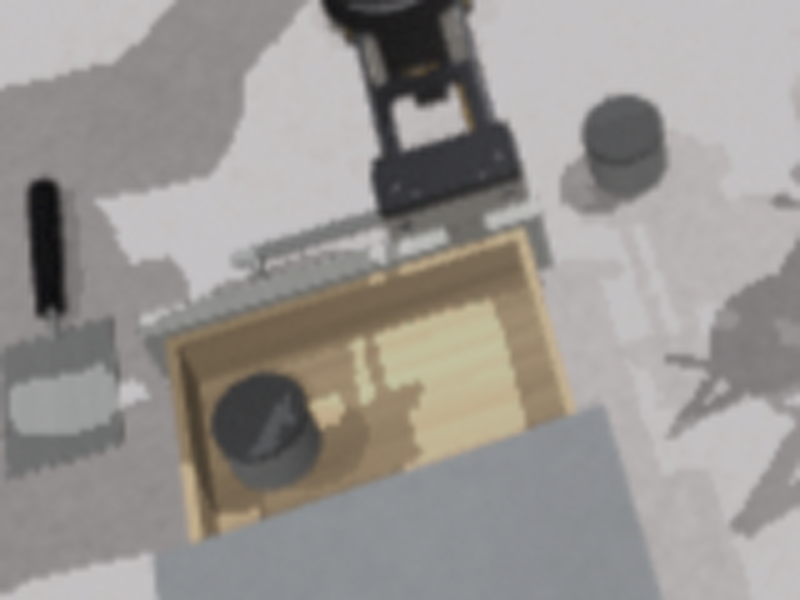

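Call:
{"name": "servo_tool", "arguments": {"angular": [[0,0,0],[0,0,0],[0,0,0],[0,0,0],[0,0,0],[0,0,0],[0,0,0],[0,0,0],[0,0,0],[0,0,0]], "slide": [[0,32,0],[-0.5,64,0],[-1,94,0],[-1.4,116,0],[-1.4,127,0],[-1.4,129,0],[-1.4,129,0],[-1.4,129,-15],[-1.4,129,-35],[-1.4,129,-55]], "grip": [1,1,1,1,1,1,1,1,1,1]}}

```text
time: 32.75
tool_pos: [466.5, -111.0, 83.5]
tcp_rot: [3.139, 0.0, 1.08]
contact_force: [1.4, 0.5, 0.8]
grip_width: 91.7
```

Call:
{"name": "servo_tool", "arguments": {"angular": [[0,0,0],[0,0,0],[0,0,0],[0,0,0],[0,0,0],[0,0,0],[0,0,0],[0,0,0],[0,0,0],[0,0,0]], "slide": [[0,0,-20],[0,0,-40],[0,0,-56],[0,0,-64],[0,0,-65.5],[0,0,-65.5],[0,0,-65.5],[0,0,-65.5],[0,0,-65.5],[0,0,-65.5]], "grip": [1,1,1,1,1,-1,-1,-1,-1,-1]}}

```text
time: 33.58
tool_pos: [466.0, -109.2, 18.7]
tcp_rot: [3.14, -0.0, 1.081]
contact_force: [-0.5, -0.3, -0.3]
grip_width: 63.1
```

Call:
{"name": "servo_tool", "arguments": {"angular": [[0,0,0],[0,0,0],[0,0,0],[0,0,0],[0,0,0],[0,0,0],[0,0,0],[0,0,0],[0,0,0],[0,0,0]], "slide": [[0,0,0],[0,0,0],[0,0,4],[0,0,15],[0,0,35],[0,0,60],[0,0,85],[0,0,108],[0,0,118],[0,0,120]], "grip": [-1,-1,-1,-1,-1,-1,-1,-1,-1,-1]}}

```text
time: 34.42
tool_pos: [466.7, -109.4, 140.5]
tcp_rot: [3.137, -0.0, 1.081]
contact_force: [0.2, 0.0, -1.0]
grip_width: 51.8
```

Call:
{"name": "servo_tool", "arguments": {"angular": [[0,0,0],[0,0,0],[0,0,0],[0,0,0],[0,0,0],[0,0,0],[0,0,0],[0,0,0],[0,0,0],[0,0,0]], "slide": [[1,-8,0],[4,-28,0],[8,-58,0],[13,-92,0],[18,-126,0],[22,-160,0],[26,-190,0],[29,-210,0],[31,-222.4,0],[31,-222.4,0]], "grip": [-1,-1,-1,-1,-1,-1,-1,-1,-1,-1]}}

```text
time: 35.25
tool_pos: [495.7, -334.3, 135.9]
tcp_rot: [-3.14, 0.0, 1.078]
contact_force: [0.1, 0.4, -1.4]
grip_width: 52.0
```

Call:
{"name": "servo_tool", "arguments": {"angular": [[0,0,0],[0,0,0],[0,0,0],[0,0,0],[0,0,0],[0,0,0],[0,0,0],[0,0,0],[0,0,0],[0,0,0]], "slide": [[0,0,0],[0,0,-15],[0,0,-33],[0,0,-52],[0,0,-70],[0,0,-84],[0,0,-93],[0,0,-96.5],[0,0,-97.5],[0,0,-97.5]], "grip": [-1,-1,-1,-1,-1,-1,-1,-1,-1,-1]}}

```text
time: 36.08
tool_pos: [496.8, -331.0, 40.9]
tcp_rot: [3.141, 0.0, 1.082]
contact_force: [-1.2, -0.6, -1.4]
grip_width: 51.8
```

Call:
{"name": "servo_tool", "arguments": {"angular": [[0,0,0],[0,0,0],[0,0,0],[0,0,0],[0,0,0]], "slide": [[0,0,0],[0,0,0],[0,0,0],[0,0,0],[0,0,0]], "grip": [0.2,0.3,0.42,0.42,0.42]}}

```text
time: 36.5
tool_pos: [496.6, -331.5, 40.8]
tcp_rot: [3.141, 0.0, 1.081]
contact_force: [0.2, 0.1, 0.3]
grip_width: 64.9
```

Call:
{"name": "servo_tool", "arguments": {"angular": [[0,0,0],[0,0,0],[0,0,0],[0,0,0],[0,0,0],[0,0,0],[0,0,0],[0,0,0],[0,0,0],[0,0,0]], "slide": [[0,0,5],[0,0,15],[0,0,30],[0,0,50],[0,0,75],[0,10,95],[-4,30,110],[-8,60,120],[-12,95,120],[-16,130,120]], "grip": [0.42,0.42,0.42,0.42,0.42,0.42,0.42,0.8,1,1]}}

```text
time: 37.33
tool_pos: [480.7, -200.7, 162.4]
tcp_rot: [3.138, 0.0, 1.08]
contact_force: [0.9, 1.1, -0.6]
grip_width: 80.7
```

```bash
python3 - <<'E'
from bars import *
c=cap('scene','s6.png'); zoom(c,'s6z.png',130,290,220,340,5)
c=cap('top','t6.png'); zoom(c,'t6z.png',160,320,130,280,4)
W=clean(c); q=near(W,484,375.6,75); q=q[(q[:,2]>40)&(q[:,2]<58)]; m=np.median(q[:,:2],0); q=q[np.hypot(*(q[:,:2]-m).T)<36]; print('tinA top', q.mean(0),(q.max(0)+q.min(0))/2,len(q))
E
```

```text
tinA top [485.7 376.8  46.7] [485.3 376.1  48. ] 108
```

View pics/s6z.png

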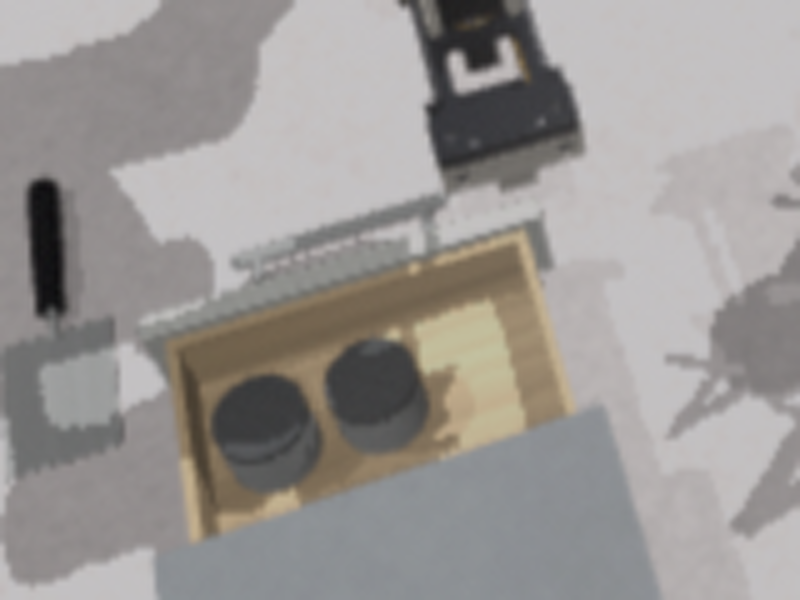

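View pics/t6z.png

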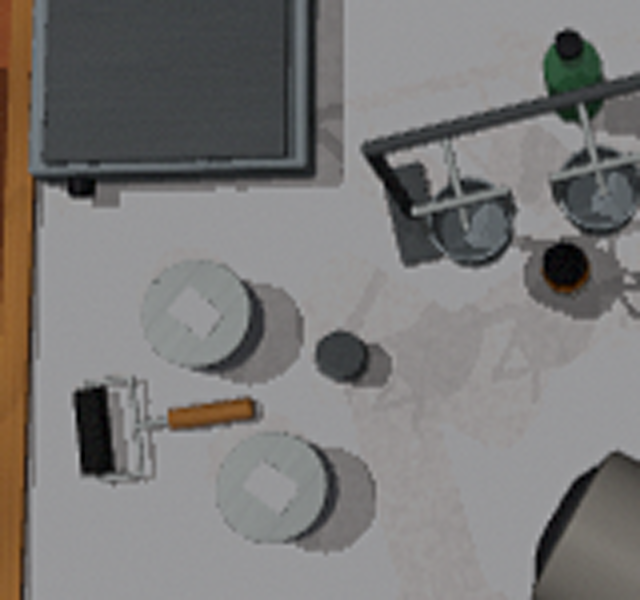

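Call:
{"name": "servo_tool", "arguments": {"angular": [[0,0,0],[0,0,0],[0,0,0],[0,0,0],[0,0,0],[0,0,0],[0,0,0],[0,0,0],[0,0,0],[0,0,0]], "slide": [[-5,10,0],[-15,35,0],[-28,70,0],[-42,105,0],[-55,142,0],[-65,178,0],[-72,215,0],[-77,252,0],[-80,290,0],[-80,328,0]], "grip": [1,1,1,1,1,1,1,1,1,1]}}

```text
time: 38.27
tool_pos: [400.1, 127.7, 161.2]
tcp_rot: [3.141, -0.0, 1.08]
contact_force: [1.6, 0.2, 0.2]
grip_width: 91.6
```

Call:
{"name": "servo_tool", "arguments": {"angular": [[0,0,5],[0,0,10],[0,0,15],[0,0,20],[0,0,25],[0,0,30],[0,0,36],[0,0,41],[0,0,45],[0,0,45]], "slide": [[2,35,0],[8,70,0],[18,105,0],[32,140,0],[48,174,0],[64,205,0],[78,231,0],[88,245,0],[90.4,248.9,0],[90.4,248.9,0]], "grip": [1,1,1,1,1,1,1,1,1,1]}}

```text
time: 39.1
tool_pos: [491.9, 376.2, 160.2]
tcp_rot: [3.141, 0.0, 1.869]
contact_force: [-1.0, 0.2, -0.6]
grip_width: 91.4
```

Call:
{"name": "servo_tool", "arguments": {"angular": [[0,0,0],[0,0,0],[0,0,0],[0,0,0],[0,0,0],[0,0,0],[0,0,0]], "slide": [[0,0,0],[0,0,-10],[0,0,-30],[0,0,-50],[0,0,-60],[0,0,-60],[0,0,-60]], "grip": [1,1,1,1,1,1,1]}}

```text
time: 39.68
tool_pos: [490.9, 375.0, 100.4]
tcp_rot: [-3.141, 0.0, 1.865]
contact_force: [0.3, 0.1, 0.0]
grip_width: 91.8
```

```bash
python3 held.py p21 1 2>/dev/null
```

```text
39.6833 [490.9 375.  100.4] [-3.1  0.   1.9] 91.79559204718052 [0.3 0.1 0. ] [ 0.  -0.1  0. ]
tcp px 350 161 crop 270 111
```

View pics/p21z.png

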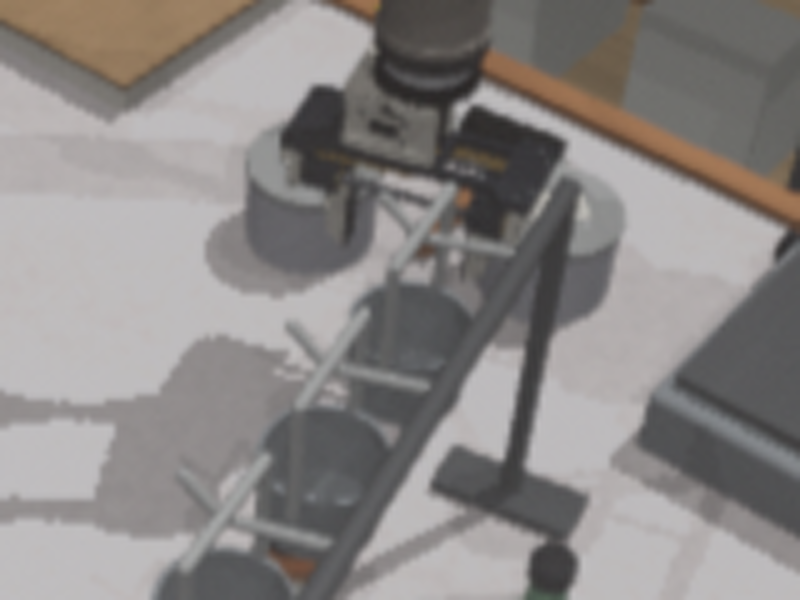

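Call:
{"name": "servo_tool", "arguments": {"angular": [[0,0,0],[0,0,0],[0,0,0],[0,0,0],[0,0,0],[0,0,0],[0,0,0],[0,0,0],[0,0,0],[0,0,0]], "slide": [[0,0,-15],[0,0,-35],[0,0,-55],[0,0,-72],[0,0,-81],[0,0,-82.5],[0,0,-82.5],[0,0,-82.5],[0,0,-82.5],[0,0,-82.5]], "grip": [1,1,1,1,1,1,-1,-1,-1,-1]}}

```text
time: 40.57
tool_pos: [491.6, 375.9, 19.3]
tcp_rot: [3.139, -0.0, 1.867]
contact_force: [0.8, 0.4, 0.0]
grip_width: 69.5
```

Call:
{"name": "servo_tool", "arguments": {"angular": [[0,0,0],[0,0,0],[0,0,0],[0,0,0],[0,0,0],[0,0,0],[0,0,0],[0,0,0],[0,0,0],[0,0,0]], "slide": [[0,0,0],[0,0,0],[0,0,0],[0,0,4],[0,0,15],[0,0,35],[0,0,60],[0,0,90],[0,0,112],[0,0,120]], "grip": [-1,-1,-1,-1,-1,-1,-1,-1,-1,-1]}}

```text
time: 41.4
tool_pos: [492.6, 376.5, 142.8]
tcp_rot: [3.135, -0.002, 1.867]
contact_force: [0.2, 1.0, -1.7]
grip_width: 52.1
```

Call:
{"name": "servo_tool", "arguments": {"angular": [[0,0,0],[0,0,-4],[0,0,-9],[0,0,-15],[0,0,-21],[0,0,-27],[0,0,-33],[0,0,-39],[0,0,-45],[0,0,-45]], "slide": [[-6,-8,8],[-20,-28,16],[-38,-58,20],[-54,-90,20],[-67,-123,20],[-77,-155,20],[-84,-185,20],[-88,-213,20],[-90,-236,20],[-90,-248,20]], "grip": [-1,-1,-1,-1,-1,-1,-1,-1,-1,-1]}}

```text
time: 42.23
tool_pos: [398.6, 125.0, 157.1]
tcp_rot: [-3.139, 0.002, 1.074]
contact_force: [0.3, 0.5, -1.8]
grip_width: 51.9
```

Call:
{"name": "servo_tool", "arguments": {"angular": [[0,0,0],[0,0,0],[0,0,0],[0,0,0],[0,0,0],[0,0,0],[0,0,0],[0,0,0],[0,0,0],[0,0,0]], "slide": [[0,-20,0],[3,-50,0],[8,-84,0],[14,-118,0],[22,-152,0],[31,-186,0],[42,-220,0],[54,-253,0],[66,-286,0],[79,-316,0]], "grip": [-1,-1,-1,-1,-1,-1,-1,-1,-1,-1]}}

```text
time: 43.07
tool_pos: [478.6, -190.1, 156.9]
tcp_rot: [-3.139, 0.0, 1.08]
contact_force: [1.4, 0.8, -1.6]
grip_width: 51.7
```

Call:
{"name": "servo_tool", "arguments": {"angular": [[0,0,0],[0,0,0],[0,0,0],[0,0,0],[0,0,0],[0,0,0],[0,0,0],[0,0,0]], "slide": [[13,-27,0],[24,-50,0],[34,-69,-4],[41,-82,-8],[45.8,-88.2,-12],[45.8,-88.2,-16],[45.8,-88.2,-20],[45.8,-88.2,-20]], "grip": [-1,-1,-1,-1,-1,-1,-1,-1]}}

```text
time: 43.73
tool_pos: [524.6, -275.2, 136.7]
tcp_rot: [-3.138, -0.001, 1.082]
contact_force: [0.2, -0.4, -1.6]
grip_width: 51.7
```

```bash
python3 held.py p22 1 2>/dev/null
```

```text
43.7333 [ 524.6 -275.2  136.7] [-3.1 -0.   1.1] 51.71197122141078 [ 0.2 -0.4 -1.6] [-0.  -0.1 -0. ]
tcp px 220 274 crop 140 224
rim [71.  -3.9] 69
```

View pics/p22z.png

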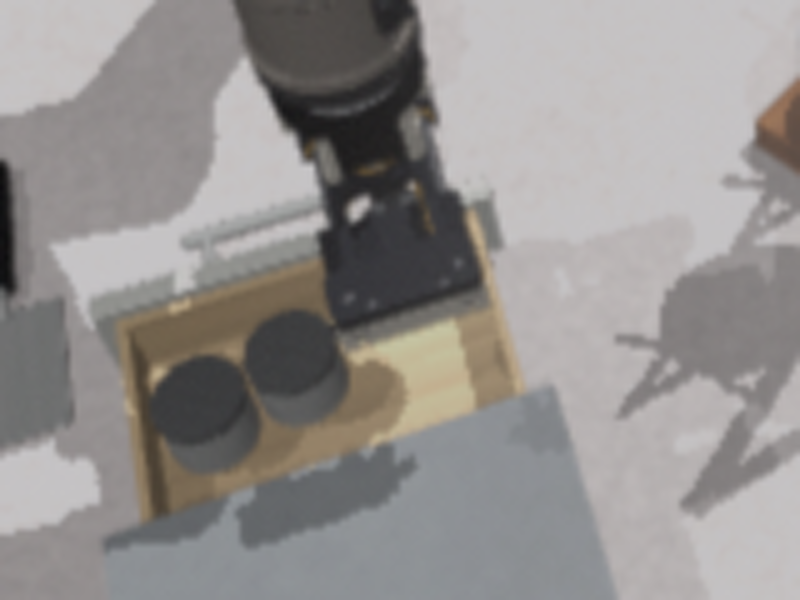

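Call:
{"name": "servo_tool", "arguments": {"angular": [[0,0,0],[0,0,0],[0,0,0],[0,0,0],[0,0,0],[0,0,0],[0,0,0],[0,0,0],[0,0,0],[0,0,0]], "slide": [[0,0,-5],[0,0,-18],[0,0,-35],[0,0,-53],[0,0,-70],[0,0,-84],[0,0,-93],[0,0,-96.5],[0,0,-97.5],[0,0,-97.5]], "grip": [-1,-1,-1,-1,-1,-1,-1,-1,-1,-1]}}

```text
time: 44.62
tool_pos: [526.1, -276.8, 41.1]
tcp_rot: [3.14, 0.0, 1.081]
contact_force: [-0.4, 0.8, -1.4]
grip_width: 51.7
```

Call:
{"name": "servo_tool", "arguments": {"angular": [[0,0,0],[0,0,0],[0,0,0],[0,0,0],[0,0,0]], "slide": [[0,0,0],[0,0,0],[0,0,0],[0,0,0],[0,0,0]], "grip": [0.2,0.3,0.42,0.42,0.42]}}

```text
time: 45.03
tool_pos: [525.9, -276.8, 40.9]
tcp_rot: [3.141, 0.0, 1.081]
contact_force: [0.1, -0.0, 0.6]
grip_width: 64.6
```

Call:
{"name": "servo_tool", "arguments": {"angular": [[0,0,0],[0,0,0],[0,0,0],[0,0,0],[0,0,0],[0,0,0],[0,0,0],[0,0,0],[0,0,0],[0,0,0]], "slide": [[0,0,5],[0,0,15],[0,0,30],[0,0,50],[0,0,75],[0,0,95],[-15,10,105],[-45,25,110],[-80,42,110],[-110,55,110]], "grip": [0.42,0.42,0.42,0.42,0.42,0.42,0,-0.5,-1,-1]}}

```text
time: 45.87
tool_pos: [414.2, -220.6, 151.6]
tcp_rot: [3.14, 0.0, 1.082]
contact_force: [-0.2, 1.3, 0.3]
grip_width: 43.2
```

```bash
python3 - <<'E'
from bars import *
o=bot.get_obs();print(o['tool_pos'],o['tcp_rot'],o['time'])
c=cap('scene','s7.png'); zoom(c,'s7z.png',130,290,220,340,5)
W=clean(c);oo=np.array([562.8,-366.7]);a=np.radians(-28.1)
L=np.c_[(W[:,:2]-oo)@np.array([[np.cos(a),np.sin(a)],[-np.sin(a),np.cos(a)]]).T,W[:,2]]
h=L[(L[:,2]>44)&(L[:,2]<62)&(L[:,0]<-165)&(L[:,0]>-215)&(abs(L[:,1])<70)];print('handle',np.percentile(h,[2,50,98],axis=0))
q=L[(L[:,2]>62)&(L[:,2]<74)&(L[:,0]>-125)&(L[:,0]<-20)&(abs(L[:,1])<95)];
for y in(-62,0,62):
    k=q[abs(q[:,1]-y)<31];print(y,(k.max(0)+k.min(0))/2,np.ptp(k,axis=0),len(k))
E
```

```text
[ 414.2 -220.6  151.6] [3.1 0.  1.1] 45.8667
handle [[-192.   -60.4   50.1]
 [-184.8   -1.6   56.5]
 [-170.6   60.6   60.8]]
-62 [-72.8 -62.1  68.2] [54.9 61.5 11.2] 305
0 [-84.5  -9.8  67.5] [54.3 42.2 10.3] 228
62 [-72.8  64.8  68.1] [53.1 51.6 10.6] 248
```

View pics/s7z.png

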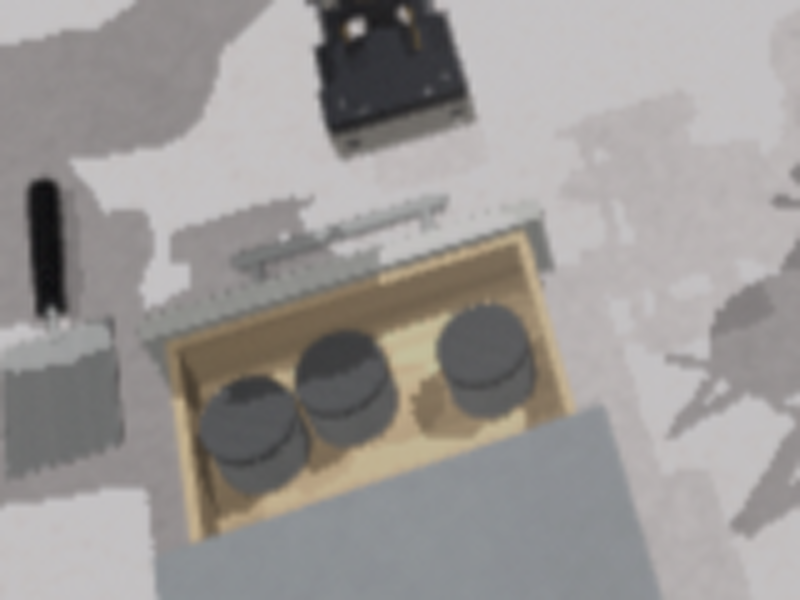

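Call:
{"name": "servo_tool", "arguments": {"angular": [[0,0,-7],[0,0,-14],[0,0,-21],[0,0,-28],[0,0,-35],[0,0,-42],[0,0,-49],[0,0,-56],[0,0,-63],[0,0,-70]], "slide": [[-5,-4,0],[-15,-11,0],[-25,-18,0],[-35,-26,0],[-45,-33,0],[-52.3,-38.6,0],[-52.3,-38.6,0],[-52.3,-38.6,0],[-52.3,-38.6,0],[-52.3,-38.6,0]], "grip": [-1,-1,-1,-1,-1,-1,-1,-1,-1,-1]}}

```text
time: 46.75
tool_pos: [363.8, -260.7, 151.5]
tcp_rot: [3.141, -0.001, -0.147]
contact_force: [0.2, -0.5, -0.1]
grip_width: 0.4
```

Call:
{"name": "servo_tool", "arguments": {"angular": [[0,0,-7],[0,0,-14],[0,0,-20],[0,0,-20],[0,0,-20],[0,0,-20],[0,0,-20],[0,0,-20],[0,0,-20],[0,0,-20]], "slide": [[0,0,0],[0,0,0],[0,0,-10],[0,0,-30],[0,0,-55],[0,0,-80],[0,0,-100],[0,0,-110],[0,0,-112],[0,0,-112]], "grip": [-1,-1,-1,-1,-1,-1,-1,-1,-1,-1]}}

```text
time: 47.58
tool_pos: [363.7, -260.5, 38.7]
tcp_rot: [-3.142, 0.0, -0.49]
contact_force: [-0.9, 0.4, -0.7]
grip_width: 0.4
```

```bash
python3 held.py p23 1 2>/dev/null
```

```text
47.5833 [ 363.7 -260.5   38.7] [-3.1  0.  -0.5] 0.4238516329861337 [-0.9  0.4 -0.7] [0. 0. 0.]
tcp px 196 258 crop 116 208
bar pts 71 local x 11.208764095129585 44.628942196244694 y -1.3389028633078208 ztop [18.6 28.8]
slope z/x [-0.1 20.7] y/x [ 0.  -0.7]
```

View pics/p23z.png

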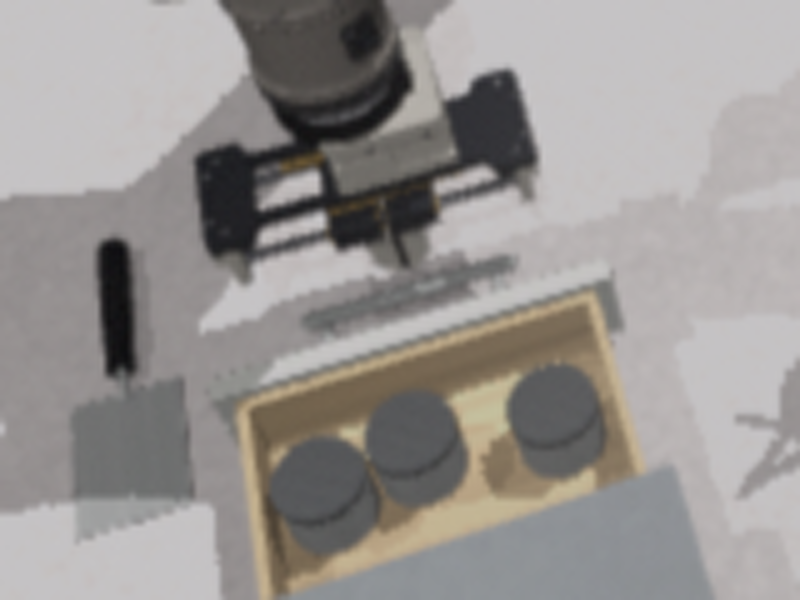

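Call:
{"name": "servo_tool", "arguments": {"angular": [[0,0,0],[0,0,0],[0,0,0],[0,0,0],[0,0,0],[0,0,0],[0,0,0],[0,0,0],[0,0,0],[0,0,0]], "slide": [[3.5,-1.9,0],[7,-3.8,0],[10.6,-5.7,0],[14.1,-7.5,0],[17.6,-9.4,0],[22,-11.8,0],[26.5,-14.1,0],[31,-16.5,0],[35.3,-18.8,0],[39.7,-21.2,0]], "grip": [-1,-1,-1,-1,-1,-1,-1,-1,-1,-1]}}

```text
time: 48.47
tool_pos: [403.6, -281.6, 38.5]
tcp_rot: [-3.142, 0.0, -0.49]
contact_force: [-1.0, 0.8, 0.4]
grip_width: 0.6
```

Call:
{"name": "servo_tool", "arguments": {"angular": [[0,0,0],[0,0,0],[0,0,0],[0,0,0],[0,0,0],[0,0,0],[0,0,0],[0,0,0],[0,0,0],[0,0,0]], "slide": [[5.3,-2.8,0],[10.6,-5.7,0],[15.9,-8.5,0],[21.2,-11.3,0],[26.5,-14.1,0],[31.8,-17,0],[37,-19.8,0],[42.3,-22.6,0],[47.6,-25.4,0],[53,-28.3,0]], "grip": [-1,-1,-1,-1,-1,-1,-1,-1,-1,-1]}}

```text
time: 49.3
tool_pos: [456.6, -310.0, 38.5]
tcp_rot: [3.142, 0.0, -0.49]
contact_force: [0.1, 0.2, -0.4]
grip_width: 0.4
```

```bash
python3 held.py p24 1 2>/dev/null
```

```text
49.3 [ 456.6 -310.    38.5] [ 3.1  0.  -0.5] 0.3769049947301232 [ 0.1  0.2 -0.4] [0.3 0.1 0. ]
tcp px 202 286 crop 122 236
bar pts 83 local x 11.000615209495088 69.90481874869312 y -0.16906952371573336 ztop [20.  32.8]
slope z/x [ 0.2 17.2] y/x [ 0.  -0.4]
```

View pics/p24z.png

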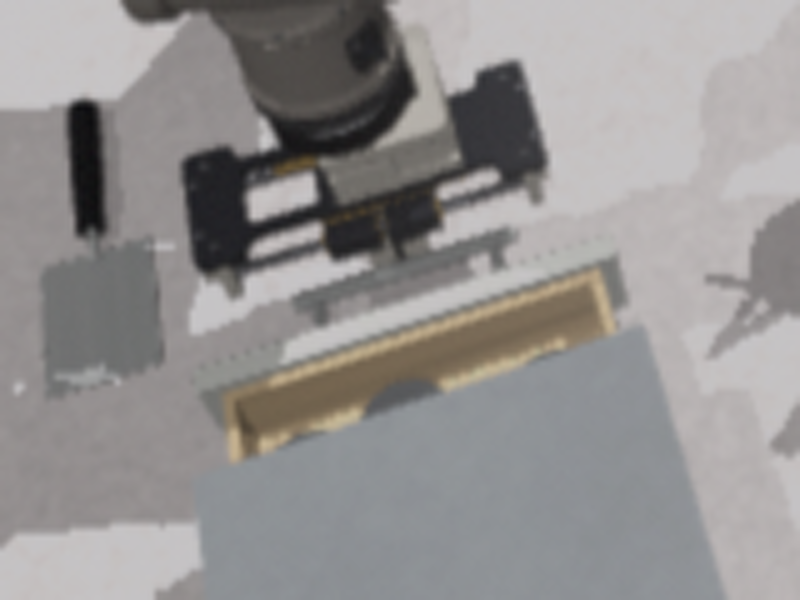

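Call:
{"name": "servo_tool", "arguments": {"angular": [[0,0,0],[0,0,0],[0,0,0],[0,0,0],[0,0,0],[0,0,0],[0,0,0],[0,0,0],[0,0,0],[0,0,0]], "slide": [[4.4,-2.4,0],[8.8,-4.7,0],[13.2,-7.1,0],[17.6,-9.4,0],[21.2,-11.3,0],[24.7,-13.2,0],[28.2,-15.1,0],[31.8,-17,0],[35.3,-18.8,0],[35.3,-18.8,0]], "grip": [-1,-1,-1,-1,-1,-1,-1,-1,-1,-1]}}

```text
time: 50.18
tool_pos: [492.4, -329.3, 38.7]
tcp_rot: [3.141, -0.002, -0.49]
contact_force: [-0.0, -0.3, -0.1]
grip_width: 0.5
```

Call:
{"name": "servo_tool", "arguments": {"angular": [[0,0,0],[0,0,0],[0,0,0],[0,0,0],[0,0,0],[0,0,0],[0,0,0]], "slide": [[1.8,-0.9,0],[3.5,-1.9,0],[5.3,-2.8,0],[7.1,-3.8,0],[8.8,-4.7,0],[8.8,-4.7,0],[8.8,-4.7,0]], "grip": [-1,-1,-1,-1,-1,-1,-1]}}

```text
time: 50.77
tool_pos: [500.5, -333.4, 38.6]
tcp_rot: [3.142, -0.001, -0.49]
contact_force: [-0.3, 0.9, 0.2]
grip_width: 0.2
```

```bash
python3 held.py p25 1 2>/dev/null
```

```text
50.7667 [ 500.5 -333.4   38.6] [ 3.1 -0.  -0.5] 0.1523896852701173 [-0.3  0.9  0.2] [ 0.1  0.  -0. ]
tcp px 205 301 crop 125 251
bar pts 59 local x 11.475591710012202 24.482719801422867 y -0.15384375558777563 ztop [19.2 25.1]
slope z/x [-0.5 27.8] y/x [-0.2  3.3]
```

View pics/p25z.png

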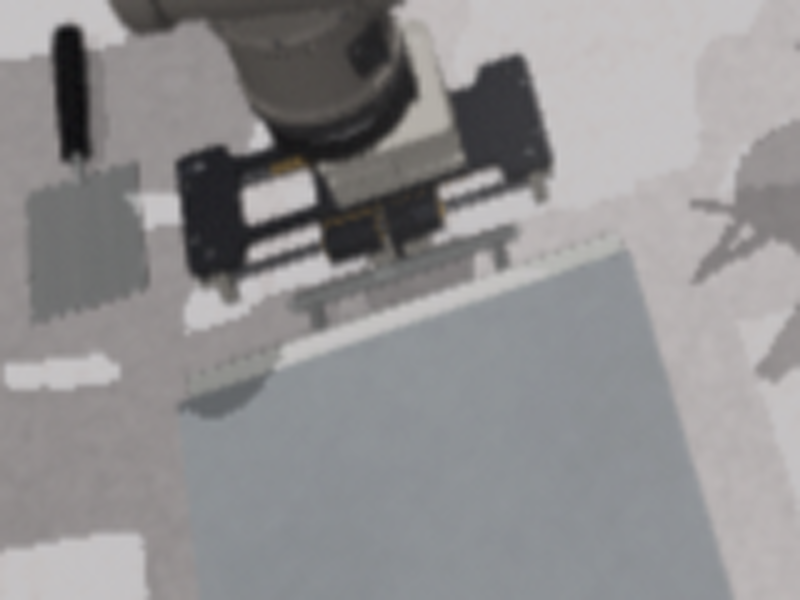

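Call:
{"name": "servo_tool", "arguments": {"angular": [[0,0,0],[0,0,0],[0,0,0],[0,0,0]], "slide": [[0.9,-0.5,0],[1.8,-0.9,0],[2.6,-1.4,0],[2.6,-1.4,0]], "grip": [-1,-1,-1,-1]}}

```text
time: 51.15
tool_pos: [503.2, -334.8, 38.5]
tcp_rot: [3.142, -0.001, -0.49]
contact_force: [-0.7, 0.6, 0.1]
grip_width: 0.7
```

Call:
{"name": "servo_tool", "arguments": {"angular": [[0,0,0],[0,0,0],[0,0,0],[0,0,0]], "slide": [[0.9,-0.5,0],[1.8,-0.9,0],[2.6,-1.4,0],[2.6,-1.4,0]], "grip": [-1,-1,-1,-1]}}

```text
time: 51.48
tool_pos: [504.9, -335.8, 38.5]
tcp_rot: [-3.142, 0.002, -0.489]
contact_force: [-4.8, 2.1, 2.2]
grip_width: 0.7
```

Call:
{"name": "servo_tool", "arguments": {"angular": [[0,0,0],[0,0,0],[0,0,0],[0,0,0]], "slide": [[0.9,-0.5,0],[1.8,-0.9,0],[1.8,-0.9,0],[1.8,-0.9,0]], "grip": [-1,-1,-1,-1]}}

```text
time: 51.82
tool_pos: [505.0, -335.8, 38.4]
tcp_rot: [-3.141, 0.006, -0.489]
contact_force: [-10.3, 4.3, 6.8]
grip_width: 0.5
```

Call:
{"name": "servo_tool", "arguments": {"angular": [[0,0,0],[0,0,0],[0,0,0],[0,0,0]], "slide": [[0.9,-0.5,0],[1.8,-0.9,0],[1.8,-0.9,0],[1.8,-0.9,0]], "grip": [-1,-1,-1,-1]}}

```text
time: 52.15
tool_pos: [505.0, -335.8, 38.4]
tcp_rot: [-3.141, 0.01, -0.489]
contact_force: [-16.9, 7.1, 12.6]
grip_width: 0.5
```

Call:
{"name": "servo_tool", "arguments": {"angular": [[0,0,0],[0,0,0],[0,0,0],[0,0,0],[0,0,0],[0,0,0],[0,0,0],[0,0,0],[0,0,0],[0,0,0]], "slide": [[-2,1,0],[-5,2.6,0],[-12,6.4,0],[-24,12.8,0],[-40,21.4,0],[-55,29.4,10],[-65,35,30],[-75,40,60],[-80,43,90],[-80,43,110]], "grip": [-1,-1,-1,-1,-1,-1,-1,-1,-1,-1]}}

```text
time: 52.98
tool_pos: [428.8, -294.9, 151.2]
tcp_rot: [3.141, -0.003, -0.49]
contact_force: [1.0, -0.7, -0.3]
grip_width: 0.4
```

Call:
{"name": "servo_tool", "arguments": {"angular": [[0,0,0],[0,0,0],[0,0,0],[0,0,0],[0,0,0],[0,0,0],[0,0,0],[0,0,0],[0,0,0],[0,0,0]], "slide": [[-10,0,20],[-30,0,50],[-45,0,80],[-55,0,100],[-60,0,110],[-60,0,110],[-60,0,110],[-60,0,110],[-60,0,110],[-60,0,110]], "grip": [-1,-1,-1,-1,-1,-1,-1,-1,-1,-1]}}

```text
time: 53.82
tool_pos: [369.2, -294.5, 257.1]
tcp_rot: [-3.141, 0.002, -0.489]
contact_force: [0.2, -0.6, -0.3]
grip_width: 0.3
```

```bash
python3 - <<'E'
from bars import *
o=bot.get_obs();print(o['time'],o['tool_pos'],o['contact_force'])
c=cap('scene','s8.png'); zoom(c,'s8z.png',130,290,230,350,5); zoom(c,'s8p.png',230,390,120,270,4)
W=clean(c);oo=np.array([562.8,-366.7]);a=np.radians(-28.1)
L=np.c_[(W[:,:2]-oo)@np.array([[np.cos(a),np.sin(a)],[-np.sin(a),np.cos(a)]]).T,W[:,2]]
h=L[(L[:,2]>44)&(L[:,2]<62)&(L[:,0]<-28)&(L[:,0]>-90)&(abs(L[:,1])<70)];print('handle',np.percentile(h,[2,50,98],axis=0))
f=L[(L[:,2]>70)&(L[:,2]<84)&(L[:,0]<20)&(L[:,0]>-40)&(abs(L[:,1])<125)];print('front top',np.percentile(f,[2,50,98],axis=0))
# hung bars
for x,y in((655,-35),(627,92),(598,219)):
    q=near(W,x,y,70); q=q[(q[:,2]>286)&(q[:,2]<300)]; e=(q[:,0]-x)*np.cos(np.radians(12.8))+(q[:,1]-y)*np.sin(np.radians(12.8)); s=-(q[:,0]-x)*np.sin(np.radians(12.8))+(q[:,1]-y)*np.cos(np.radians(12.8))
    k=(abs(e)<14)&(abs(s)<55); print('bar e',e[k].mean(),'s',s[k].min(),s[k].max(),'slope',np.polyfit(s[k],e[k],1),np.polyfit(s[k],q[k,2],1),k.sum())
c=cap('top','t8.png'); zoom(c,'t8z.png',160,480,120,280,2.5)
E
```

```text
53.8167 [ 369.2 -294.5  257.1] [ 0.2 -0.6 -0.3]
handle [[-52.5 -60.2  50.8]
 [-44.9  -1.2  56.2]
 [-30.   61.6  60.4]]
front top [[ -13.1 -111.3   74.3]
 [  -8.6   -2.2   77.9]
 [  -4.1  111.7   82.2]]
bar e 1.7797617290948076 s -48.130966661714616 42.003316801785 slope [0.  1.9] [  0.  290.6] 110
bar e 0.563846795004645 s -47.33062952808749 44.79383571874565 slope [0.  0.6] [  0.  290.4] 85
bar e 1.1562914256849113 s -44.11654550456022 48.26630146637243 slope [0.  1.2] [ -0.  290.6] 67
```

View pics/s8z.png

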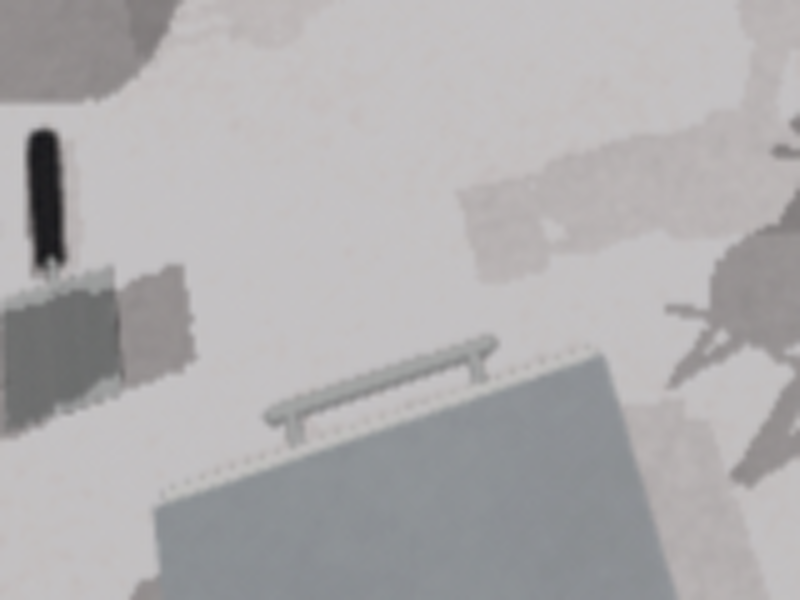

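View pics/t8z.png

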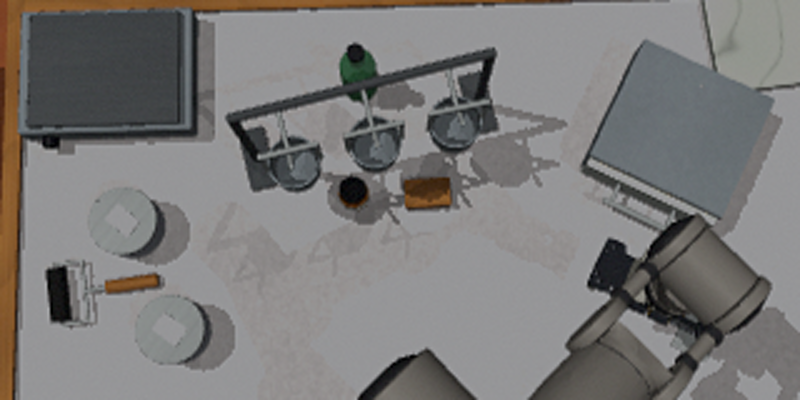

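View pics/s8p.png

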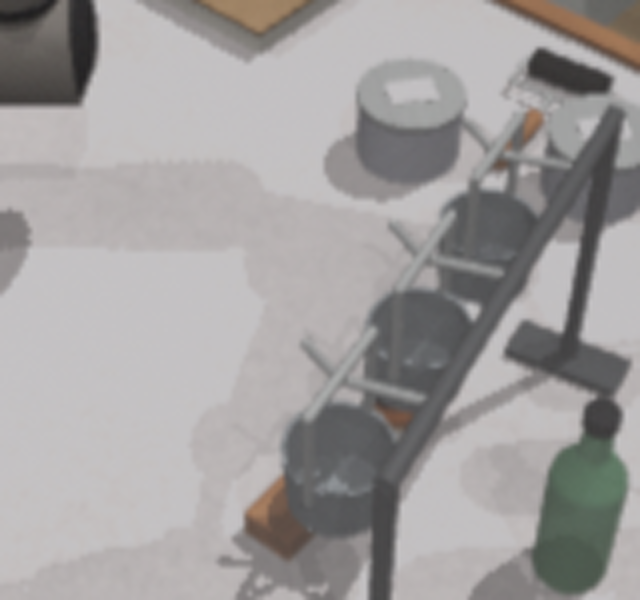

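```bash
python3 -c "
from plant import bot
print(bot.close_job())"
```

```text
the job is handed in; nothing more can be done
None
```

The job is done and handed in at about 54 s. The three ink pots hang one to a hook, the three tins stand upright in the drawer, and the drawer was pushed home after the last tin went in.

- **Pots:** in the last pictures all three bars lay level within 2 mm of the hook line, at the expected height. The pots looked still, and the gripper was well clear of them.
- **Tins:** just before closing, all three stood upright inside the drawer. The middle one was about 15 mm from where I put it, probably from the knock the task warned of. I left it there because it was still upright and inside. After closing, the tins can't be seen.
- **Drawer:** it came up against a hard stop at about 20 N, which is more than the catch needs. After I backed off, the front looked flush with the cabinet and the handle had moved about 140 mm. I did not see the catch snap in the force readings.
- **Other things:** I saw no sign that the cans, bottle, jar, block, knife or brayer had moved, but I compared them by eye only.
- **Camera disagreement:** the two cameras differed by about 6 mm in x. I used the scene camera because it matched the known gripper position, and every grasp then fitted.

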